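# Lock the lantern mount's jam nut against its set nut

## Task

Lock the lantern mount's set nut with its red-winged jam nut: lay the large spanner in the mounting fixture's guide and slide it onto the brass lower nut until it clicks home past the sprung ball, let go of it, and then turn the red wing clockwise (seen from above) until it comes up tight, with the spanner holding the lower nut still. Then pull the spanner off and lay it flat back on the blue mat. The brass nut must keep its setting (it may shift only by the spanner's slack, never more than about 15 degrees), and leave the small spanner, the LED board and the finial where they are.

Things in the scene. Friction and masses are not known exactly. Their poses are not given: they have to be found in the camera images.
- fixture: Fixed grey base plate, 255 x 100 x 12 mm, with the lantern mount and an aluminium spanner guide. Origin at table height on the vertical nut axis; z up; the plate runs from x = -200 to +55 mm. A round black flange (radius 32 mm up top, 44 at its foot, top at z = 42) carries the nuts.
- seat (a point): On the nut axis at the flange's top, 42 mm above the table; axes as the fixture's. The home spanner's origin is here, its x along this x. To fit it, lower it aligned but 50 mm back (-x), so that its narrow neck is in the guide, underside 42 to 46 mm above the table; then slide it along +x until it clicks. It comes off the opposite way.
- guide (a point): Middle of the guide's floor: at the fixture's x = -145, y = 0, z = 42 mm; axes as the fixture's. Guide 24 mm long in x. A fixed wall (y = +11 to +25) takes the spanner's push; the ball housing lies at y = -17 to -31. Both are 18 mm higher than the floor.
- ball (a joint): Push-in of the steel detent ball (radius 7 mm) in m: 0 = out. Its centre is 5 mm above the guide's floor; when out it reaches to y = -6.5 mm of the guide. Spring 1.3 N at first, 1.3 N more per mm. The spanner's tail pushes it in about 3 mm (some 5 N of push) until it clicks into the tail's notch.
- lower_nut (a joint): Turn of the brass lower nut in rad, positive clockwise from above; starts at 0. Hexagon, 36 mm across flats, z = 42.5 to 58 mm, flats facing the fixture's +y and -y at 0. It turns easily (0.08 N m): unless held it turns along with the jam nut, which then gets no tighter. The home spanner leaves about 0.1 rad of slack.
- jam_nut (a joint): Turn of the jam nut relative to the lower nut in rad, positive clockwise from above (tightening). Starts between 0.1 and 0.5, stays where it is left, drags with 0.25 N m, tight against a hard stop at 1.40. Tight, its bar lies along the fixture's y axis, or up to 0.12 rad clockwise past it by the spanner's slack.
- jam_bar (a point): Centre of the jam nut's red grip bar (the wing), on the nut axis, 80 mm above the table. Bar 52 mm long (this point's x), 14 mm thick (its y), 24 mm high (68 to 92 mm above the table). Beneath it is the jam nut's steel hexagon, 34 mm across flats, 58 to 68 mm above the table.
- spanner: Large flat open-ended steel spanner, loose, about 250 g, 194 mm long, 10 thick. Origin: jaw centre, on the underside; x points out of the mouth, handle to -x. Slot 38 mm wide, tips flared from x = +12 to +17 mm, throat at -24; head 64 mm wide, to x = -35. Neck 14 wide, x = -35 to -120; tail 20 wide to -177, both edges notched at x = -145 (12 long, 4 deep).
- spanner_grip (a point): Place to grip the large spanner: on its neck, at x = -60 mm of the spanner, half-way up its thickness (5 mm above its underside); axes as the spanner's.
- mat: Fixed blue felt tool mat, 280 (x) x 250 (y) x 4 mm; origin at the centre of its underside. Both spanners lie on it side by side, about 110 mm apart, handles roughly towards the robot; either may be on the left. The large one goes back on it, its grip place over the mat, clear of the small one.
- small_spanner: Bystander: a similar spanner with a smaller jaw (24 mm slot, head 51 mm wide), 194 mm long, on the mat. Origin at its jaw centre, handle to its -x. Does not fit; leave it alone.
- led_board: Bystander: loose white LED board, 110 x 110 x 8 mm. Origin at the centre of its underside.
- finial: Bystander: loose brass lantern finial, 44 mm across, 62 mm high. Origin at the centre of its underside.
Things that resemble listed ones, but are neither listed nor needed, are in the scene too. Leave any black or green look-alike of the spanner alone.

How it is judged:
By the outcome, as a careful person would: the job done as asked, in the order asked, and still so for the second after the job is handed in, with the robot touching nothing.
It also fails if it takes over 67 s, if anything falls off the work surface, if the arm or the gripper's body presses on something with over 40 N, if the wrist force passes 120 N, or if a joint passes its speed limit or range.

## Robot

A 7-joint arm with a two-finger parallel gripper is mounted at the origin on the work surface. World frame = base frame: x ahead of the robot, y to its left, z up, the work surface at z = 0. Lengths are in m, angles in degrees, forces in N, time in s.
With the tool pointing down it reaches from about 0.425 to 0.8 m from the base axis. Payload 8.3 kg.
Tool frame: the origin (TCP) lies midway between the tips of the shut fingers; the grasp point (between the pads) lies grip_depth behind it (grip_depth is the distance from the TCP to the grasp point, in m); z points along the fingers, y is the direction in which the jaws open and shut (so a half turn about z gives the same grasp; the last joint's range is limited). The gripper opens to 85 mm and grips with 20 to 120 N. Pads are 22 mm wide; open, the fingers measure 114 mm over their backs; the gripper's body (76 mm by 85 mm) begins 54 mm behind the grasp point. The pads swing forward as they close: fully open they stand 13 mm farther back than shut.
Start: joints at [65.953, 21.967, 0.94, 78.501, -0.361, 79.538, -2.664], TCP at [0.218, -0.586, 0.231] pointing down, gripper open.
Joint ranges: [-169.22, 169.22], [-14.56, 117.87], [-87.37, 89.26], [10.42, 133.3], [-82.24, 262.24], [0.94, 117.77], [-172.7, 172.7]. Speed limits (degrees/s): [136.94, 136.94, 172.46, 172.46, 180, 180, 180].

## Interface

Orientations are given as a 3x3 rotation matrix whose columns are the frame's x, y, z axes.
In Python, from cell import * gives the robot as it stands. The module is installed in compiled form; this text tells all that it offers.
- The arm moves only by the tool move_arm, never from a script. Its argument "increments" is one flat list of numbers, 5 for each row, row after row: the opening, from -1 (shut) to 1 (fully open), so that 0 is half open, then the shift along the tool's x, y, z in cm, then the turn about the tool's z in rad. A call has 1 to 20 rows; each row is the pose to reach, as a shift and turn from the pose commanded when the call began, along the tool's axes at that moment; what a row does not reach only later rows make up. A row lasts 1/12 s, in which the tool goes at most 41.7 mm and 7.16 degrees, less where a joint would pass 70% of its speed; a pose out of reach is approached as far as the arm can. A call with a gripper value outside its range is refused whole. The fingers move at their own pace and stop on an object; the grip force is fixed at half the most. Time passes only in rows, so rows that repeat a pose let the fingers close. It gives the time, the measured TCP pose, the force and the opening at its end, in the units of the state.
- get_obs(): the state, without advancing time (a new reading comes with each control period).
- read_camera(name): name is "scene" or "side" or "wrist"; returns the picture (480x640x3 uint8, red, green, blue); there is no depth.
- calibration(name): a dict with "K" (3x3 intrinsics, pixels), "distortion" ([k1, k2, p1, p2, k3] as OpenCV has them; the pictures are not rectified), "pose" (4x4, takes a point from camera to world coordinates). Camera axes: x right, y down, z forward; pixel columns grow to the right and rows downward; lengths in m; the calibration is good to about 2 mm. A picture is of the moment at which its call begins: read the wrist's pose just before it. calibration takes no time and is no camera call; for the wrist camera it gives the pose at the moment of the call.
- hand_in(): hands the job in, once; it reports no verdict.
Trained networks look in the newest picture that a camera, given by its name, has taken for a name from the list of things; names that differ only in an ending like _2 or _b are one class to them, and where a whole thing is asked for, a point or a joint stands for the part that bears it (a point fixed in the world has none). Each returns a list of dicts, best first, with "score" (0 to 1); they miss things now and then, are a little off and sometimes report something else, mostly with a low value. They report only what shows in the picture. A call takes as long as a camera call. They do not tell look-alikes from the thing itself.
- boxes_of(camera, thing): "uv" ([column, row] in pixels, amid what is visible of it).
The state is a dict: "time_s": time; "joint_pos": joint angles; "qvel": joint speeds; "joint_efforts": joint torques, N m; "eef_pos": TCP position; "tool_rot": TCP orientation; "wrist_force": force on the tool from outside, world axes, zero at the start; "wrist_torque": the same for the moment, N m; "gripper_width": opening from 0.0 (shut) to 1.0 (fully open).
Only numpy, scipy, OpenCV 4.12 (cv2) and the standard library are available. Lean on these libraries where they do the work, as an engineer would, in place of code of your own. Each camera call takes 0.05 s, during which the arm holds its last target.

## Working session

There is one attempt and no reset: what is moved stays moved. The work goes in short steps, Python scripts to look and compute and a tool call to move; the robot and the scene stay as the last step left them, time stands still between calls to the robot, and variables do not carry over. Pictures are saved under pics/ and viewed, and the job is handed in when it is done.

Besides the shell and the picture viewer there is one more tool, called after "Request:" by a JSON object that holds its "name" and its "arguments", one argument or row to a line. move_arm: Moves the arm, as the interface text tells. Its arguments: {"type":"object","properties":{"increments":{"type":"array"}},"required":["increments"]}

```bash
mkdir -p pics
cat > h.py <<'E'
from cell import *
import numpy as np, cv2
def snap(n,f):
    c=calibration(n); im=read_camera(n); cv2.imwrite('pics/'+f,im[:,:,::-1]); return im,c
def ray(c,uv):
    K=np.array(c['K']);d=np.array(c['distortion'])
    p=cv2.undistortPoints(np.array([[uv]],float),K,d)[0,0]
    T=np.array(c['pose']); return T[:3,3], T[:3,:3]@np.array([p[0],p[1],1.])
def atz(c,uv,z):
    o,d=ray(c,uv); return o+d*(z-o[2])/d[2]
def proj(c,P):
    T=np.linalg.inv(np.array(c['pose']))
    return cv2.projectPoints(np.atleast_2d(np.array(P,float)),cv2.Rodrigues(T[:3,:3])[0],T[:3,3],np.array(c['K']),np.array(c['distortion']))[0][:,0]
E
python3 - <<'E'
from h import *
np.set_printoptions(precision=4,suppress=True)
o=get_obs(); print({k:np.round(v,3).tolist() for k,v in o.items()})
try: print(grip_depth)
except Exception as e: print(e)
for n in ['scene','side','wrist']:
    im,c=snap(n,n+'0.png'); print(n,np.array(c['pose']))
E
```

```text
{'time_s': 0.0, 'joint_pos': [65.954, 22.015, 0.941, 78.562, -0.362, 79.539, -2.665], 'qvel': [-0.022, -0.044, -0.134, 0.035, -0.044, 0.028, -0.032], 'joint_efforts': [-0.001, -62.76, 0.844, -37.182, 0.016, 0.014, 0.0], 'eef_pos': [0.218, -0.585, 0.23], 'tool_rot': [[0.937, 0.349, -0.001], [0.349, -0.937, 0.002], [-0.0, -0.002, -1.0]], 'wrist_force': [-0.013, -0.298, 0.05], 'wrist_torque': [0.02, -0.012, 0.023], 'gripper_width': 1.0}
0.0187
scene [[ 0.8754  0.3973 -0.2754  1.0307]
 [ 0.4833 -0.7032  0.5214 -0.7432]
 [ 0.0135 -0.5896 -0.8076  1.2412]
 [ 0.      0.      0.      1.    ]]
side [[ 0.9938 -0.0758  0.0813  0.5104]
 [-0.1111 -0.697   0.7084 -0.8316]
 [ 0.0029 -0.713  -0.7011  0.9268]
 [ 0.      0.      0.      1.    ]]
wrist [[ 0.3501 -0.8973 -0.2688  0.2872]
 [-0.9367 -0.3355 -0.1001 -0.5612]
 [-0.0004  0.2869 -0.958   0.3737]
 [ 0.      0.      0.      1.    ]]
```

View pics/scene0.png

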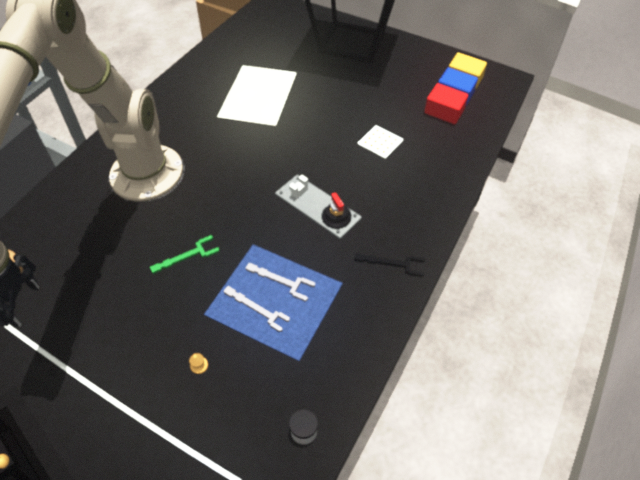

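View pics/side0.png

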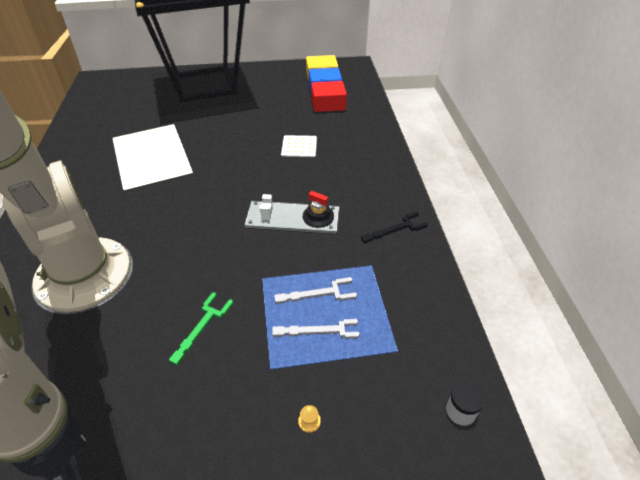

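View pics/wrist0.png

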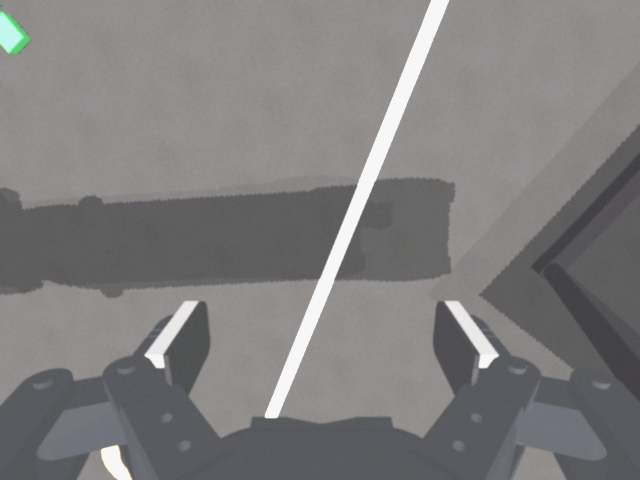

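The scene view shows the fixture (nut 337,210; guide 298,184) and the blue mat with two steel spanners: A (280,280) and B (258,308). The green (185,253) and black (390,262) ones are look-alikes. Next is a close crop to choose between A and B.

Run:
```python
from h import *
np.set_printoptions(precision=4,suppress=True)
a=cv2.imread('pics/scene0.png')[230:360,195:355]; b=cv2.imread('pics/side0.png')[260:370,250:410]
cv2.imwrite('pics/crop1.png',np.vstack([cv2.resize(a,(640,520),interpolation=3)[:,:]]))
cv2.imwrite('pics/crop2.png',cv2.resize(b,(800,550),interpolation=3))
b=cv2.imread('pics/side0.png')[180:245,235:350]
cv2.imwrite('pics/crop3.png',cv2.resize(b,(800,452),interpolation=3))
for n in ['scene','side']:
  c=calibration(n)
  for t in ['spanner','small_spanner','jam_nut','fixture','mat','led_board','finial','guide','ball']:
    r=boxes_of(n,t); print(n,t,[(np.round(q['uv'],1).tolist(),round(q['score'],2),np.round(atz(c,q['uv'],{'jam_nut':.08,'finial':.03}.get(t,.009))[:2],3).tolist()) for q in r[:5]])
```

```text
scene spanner [([284.1, 278.1], 0.89, [0.594, -0.122]), ([190.1, 254.3], 0.88, [0.325, -0.185]), ([381.7, 141.4], 0.63, [0.601, 0.487]), ([396.8, 261.4], 0.62, [0.837, 0.077])]
scene small_spanner [([256.2, 306.2], 0.69, [0.575, -0.231]), ([277.3, 303.7], 0.41, [0.619, -0.198])]
scene jam_nut [([336.0, 203.8], 0.61, [0.619, 0.123])]
scene fixture [([318.2, 203.4], 0.73, [0.547, 0.151]), ([196.5, 365.1], 0.56, [0.536, -0.443])]
scene mat [([276.4, 302.2], 0.84, [0.614, -0.195])]
scene led_board [([382.7, 141.7], 0.68, [0.604, 0.487]), ([336.4, 204.9], 0.29, [0.597, 0.173])]
scene finial [([195.0, 365.7], 0.74, [0.542, -0.451]), ([261.6, 311.1], 0.61, [0.602, -0.245])]
scene guide [([316.8, 206.4], 0.66, [0.549, 0.139]), ([334.4, 201.5], 0.2, [0.586, 0.181])]
scene ball []
side spanner [([399.8, 228.5], 0.76, [0.831, 0.063]), ([329.3, 294.4], 0.72, [0.612, -0.138]), ([319.8, 202.1], 0.53, [0.626, 0.195])]
side small_spanner [([320.5, 328.3], 0.98, [0.58, -0.231])]
side jam_nut [([318.4, 201.5], 0.54, [0.613, 0.118])]
side fixture [([295.0, 215.0], 0.59, [0.55, 0.148])]
side mat [([328.2, 318.3], 0.66, [0.601, -0.206])]
side led_board [([297.5, 146.8], 0.59, [0.583, 0.477]), ([319.3, 203.8], 0.36, [0.623, 0.188])]
side finial [([306.7, 417.0], 0.94, [0.53, -0.441])]
side guide [([297.4, 215.0], 0.59, [0.557, 0.148])]
side ball []
```

View pics/crop2.png

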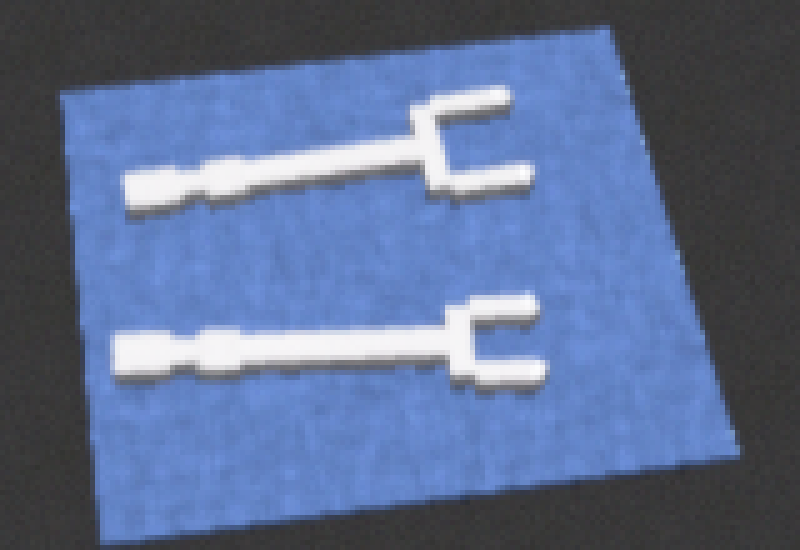

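View pics/crop1.png

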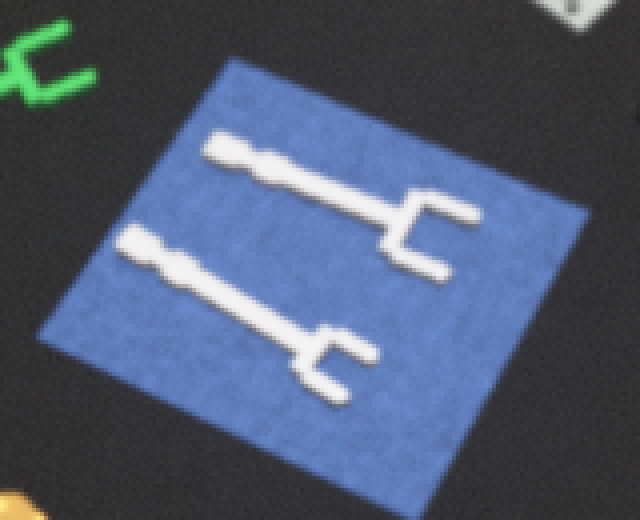

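View pics/crop3.png

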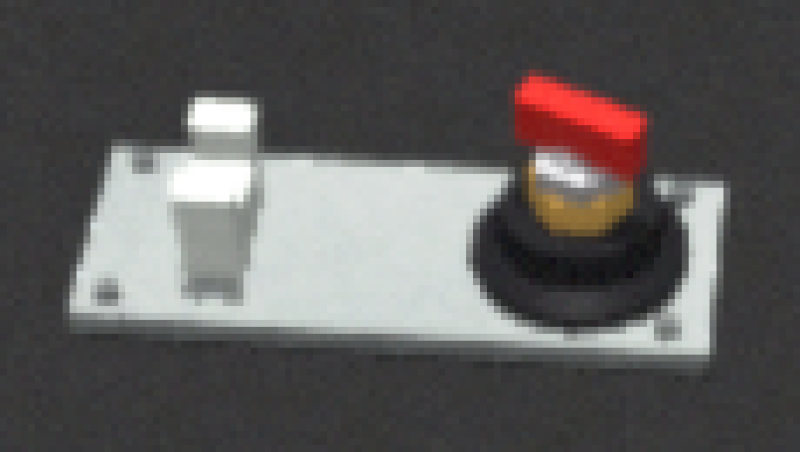

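A (upper) has the clearly wider, 38 mm jaw, and B is the small one. I'll measure now.

Run:
```python
from h import *
np.set_printoptions(precision=4,suppress=True)
c=calibration('side'); print(np.array(c['K']),c['distortion'])
print(np.array(calibration('wrist')['K']))
f=lambda p,z,s,o:atz(c,(np.array(p)/s+o),z)
s=800/115;o=np.array([235,180])
C=[f(p,.012,s,o) for p in [(113,145),(727,183),(712,352),(70,313)]]; print('plate',np.array(C))
print('len',np.linalg.norm(C[1]-C[0]),np.linalg.norm(C[2]-C[3]),np.linalg.norm(C[3]-C[0]))
print('bar top',[f(p,.092,s,o) for p in [(538,75),(648,117),(517,88),(640,130)]])
s=5;o=np.array([250,260])
for nm,P in [('A',[(124,190),(508,97),(532,176)]),('B',[(113,355),(540,305),(546,373)])]:
  Q=np.array([f(p,.014,s,o) for p in P]); m=(Q[1]+Q[2])/2; print(nm,Q,'tipgap',np.linalg.norm(Q[1]-Q[2]),'len',np.linalg.norm(m-Q[0]),'yaw',np.degrees(np.arctan2(*(m-Q[0])[1::-1])))
  d=(m-Q[0])/np.linalg.norm(m-Q[0]);print('origin',m-d*.017,'grip',m-d*.077)
```

```text
[[476.6682   0.     320.5638]
 [  0.     476.6682 226.2427]
 [  0.       0.       1.    ]] [-0.0383  0.      0.      0.      0.    ]
[[385.1119   0.     321.1422]
 [  0.     385.1119 235.8745]
 [  0.       0.       1.    ]]
plate [[0.4286 0.2186 0.012 ]
 [0.6793 0.1676 0.012 ]
 [0.6598 0.071  0.012 ]
 [0.4109 0.1199 0.012 ]]
len 0.25586961210788767 0.25368287978769904 0.10021793547476687
bar top [array([0.6002, 0.1501, 0.092 ]), array([0.6397, 0.1208, 0.092 ]), array([0.5914, 0.1432, 0.092 ]), array([0.6357, 0.1136, 0.092 ])]
A [[ 0.4814 -0.1387  0.014 ]
 [ 0.6713 -0.1026  0.014 ]
 [ 0.6751 -0.1516  0.014 ]] tipgap 0.04915572955069633 len 0.19211694228948126 yaw 3.4695887451384704
origin [ 0.6562 -0.1281  0.014 ] grip [ 0.5963 -0.1318  0.014 ]
B [[ 0.4725 -0.2298  0.014 ]
 [ 0.6667 -0.2243  0.014 ]
 [ 0.6634 -0.2601  0.014 ]] tipgap 0.03598496191947245 len 0.19298873072820355 yaw -3.697218427821901
origin [ 0.6481 -0.2411  0.014 ] grip [ 0.5882 -0.2372  0.014 ]
```

Plate measures 255 × 100 mm as it should (yaw about -11.3°, nut axis about (0.616, 0.130)). A's origin is about (0.656, -0.128) at yaw 3.5°. I'll move above A for a wrist view.

Request:
{"name": "move_arm", "arguments": {
  "increments": [1,2,-1,0,0.02,1,5,-3,0,0.04,1,9,-5,0,0.07,1,13,-7.3,0,0.1,1,17,-9.6,0,0.12,1,21,-12,0,0.14,1,25,-14.2,0,0.17,1,29,-16.5,0,0.19,1,33,-18.8,0,0.21,1,37,-21,0,0.23,1,41,-23.3,0,0.25,1,45,-25.6,0,0.27,1,48.5,-27.6,0,0.29,1,50.7,-28.8,0,0.295,1,51.7,-29.4,0,0.295,1,51.7,-29.4,0,0.295,1,51.7,-29.4,0,0.295]
}}

```text
time_s: 2.47
eef_pos: [0.6012, -0.1261, 0.2308]
tool_rot: [[0.998, 0.067, -0.0], [0.067, -0.998, 0.002], [-0.0, -0.002, -1.0]]
wrist_force: [0.2, -1.2, -0.4]
gripper_width: 1.0
```

Run:
```python
from h import *
np.set_printoptions(precision=4,suppress=True)
o=get_obs(); print(o['time_s'],o['eef_pos'],np.array(o['tool_rot']),o['joint_pos'])
im,c=snap('wrist','w1.png')
P=[(.6562,-.1281,.014),(.5963,-.1318,.014),(.4814,-.1387,.014)]
print(proj(c,P))
```

```text
2.4667 [ 0.6012 -0.1261  0.2308] [[ 0.9977  0.0673 -0.0002]
 [ 0.0673 -0.9977  0.0015]
 [-0.0001 -0.0015 -1.    ]] [ 20.8286  21.6206 -16.2152  79.6858   5.9191  79.5558 -81.5192]
[[325.6776 142.4216]
 [325.0692 206.8081]
 [323.8374 315.0641]]
```

View pics/w1.png

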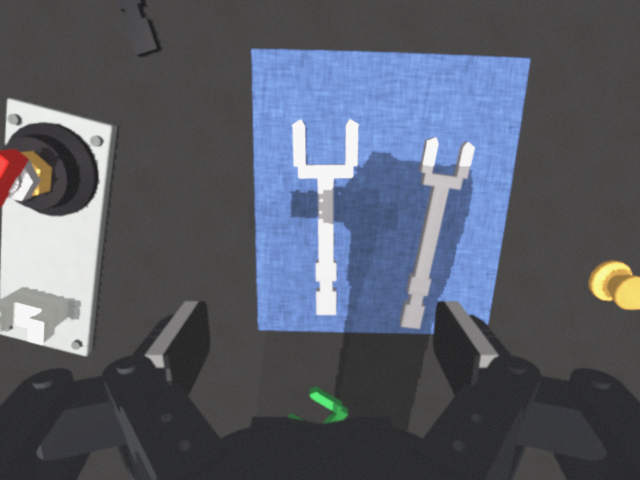

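Run:
```python
from h import *
np.set_printoptions(precision=4,suppress=True)
im=cv2.imread('pics/w1.png'); c=calibration('wrist')
cv2.imwrite('pics/w1a.png',cv2.resize(im[100:330,270:400],None,fx=4,fy=4,interpolation=2)[:, :][:600*2][::2,::2] if 0 else cv2.resize(im[105:325,270:400],None,fx=2.7,fy=2.7,interpolation=2))
hsv=cv2.cvtColor(im,cv2.COLOR_BGR2HSV)
m=((hsv[...,1]<60)&(hsv[...,2]>110)).astype(np.uint8); m[:, :285]=0; m[:,370:]=0; m[:100]=0; m[330:]=0
for v in [125,140,155,168,172,185,195,220,240,255,265,285,300,312,315]:
    u=np.where(m[v])[0]; 
    if len(u): print(v,u.min(),u.max(),(u.min()+u.max())/2, atz(c,((u.min()+u.max())/2,v),.014)[:2], len(u))
v=np.where(m.any(1))[0]; print(v.min(),v.max(),atz(c,(325,v.min()-.5),.014),atz(c,(325.5,v.max()+.5),.014))
```

```text
125 292 358 325.0 [ 0.6705 -0.1296] 26
140 293 357 325.0 [ 0.6573 -0.1305] 26
155 293 357 325.0 [ 0.6439 -0.1314] 26
168 298 352 325.0 [ 0.632  -0.1322] 55
172 298 353 325.5 [ 0.6284 -0.133 ] 56
185 317 333 325.0 [ 0.6162 -0.1333] 17
195 318 333 325.5 [ 0.6067 -0.1344] 16
220 318 333 325.5 [ 0.5824 -0.1361] 16
240 318 333 325.5 [ 0.5622 -0.1374] 16
255 318 333 325.5 [ 0.5467 -0.1385] 16
265 316 336 326.0 [ 0.5361 -0.1397] 21
285 320 332 326.0 [ 0.5145 -0.1412] 13
300 316 336 326.0 [ 0.4977 -0.1423] 21
312 316 335 325.5 [ 0.484  -0.1427] 20
119 314 [ 0.6762 -0.1293  0.014 ] [ 0.4811 -0.1429  0.014 ]
```

Large spanner: yaw 4.0°, grip place about (0.598, -0.133); length checks at 0.195 m. Joint 7 needs the flipped tool direction for the later wing turn, so I'll turn a half turn while descending.

Request:
{"name": "move_arm", "arguments": {
  "increments": [1,0,0.1,0,-0.06,1,0,0.2,0,-0.18,1,-0.1,0.3,0.3,-0.3,1,-0.2,0.4,1,-0.42,1,-0.3,0.5,1.7,-0.54,1,-0.4,0.67,2.4,-0.66,1,-0.4,0.67,3.1,-0.78,1,-0.4,0.67,3.8,-0.9,1,-0.4,0.67,4.5,-1.02,1,-0.4,0.67,5.2,-1.14,1,-0.4,0.67,5.9,-1.26,1,-0.4,0.67,6.6,-1.38,1,-0.4,0.67,7.3,-1.5,1,-0.4,0.67,8,-1.62,1,-0.4,0.67,8.6,-1.74,1,-0.4,0.67,9.2,-1.86,1,-0.4,0.67,9.6,-1.98,1,-0.4,0.67,10,-2.1,1,-0.4,0.67,10,-2.22,1,-0.4,0.67,10,-2.34]
}}

```text
time_s: 4.18
eef_pos: [0.5954, -0.1392, 0.1311]
tool_rot: [[-0.74, 0.672, -0.001], [0.672, 0.74, -0.002], [-0.0, -0.002, -1.0]]
wrist_force: [-0.6, 0.4, 0.1]
gripper_width: 1.002
```

Request:
{"name": "move_arm", "arguments": {
  "increments": [1,0,0,0,-0.12,1,0,0,0,-0.24,1,0,0,0,-0.36,1,0,0,0,-0.48,1,0,0,0,-0.6,1,0,0,0,-0.72,1,0,0,0,-0.8,1,0,0,0,-0.8]
}}

```text
time_s: 4.85
eef_pos: [0.5956, -0.1391, 0.1312]
tool_rot: [[-0.998, -0.061, -0.001], [-0.061, 0.998, -0.001], [0.001, -0.001, -1.0]]
wrist_force: [-1.2, -0.4, -0.0]
gripper_width: 1.0
```

Run:
```python
from h import *
np.set_printoptions(precision=4,suppress=True)
o=get_obs(); print(o['time_s'],o['eef_pos'],np.array(o['tool_rot']),o['joint_pos'])
im,c=snap('wrist','w2.png')
```

```text
4.85 [ 0.5956 -0.1391  0.1312] [[-0.9982 -0.0606 -0.0006]
 [-0.0606  0.9982 -0.0014]
 [ 0.0007 -0.0014 -1.    ]] [ 43.7008  31.7342 -47.3513  86.9905  24.1008  71.9142  86.5363]
```

View pics/w2.png

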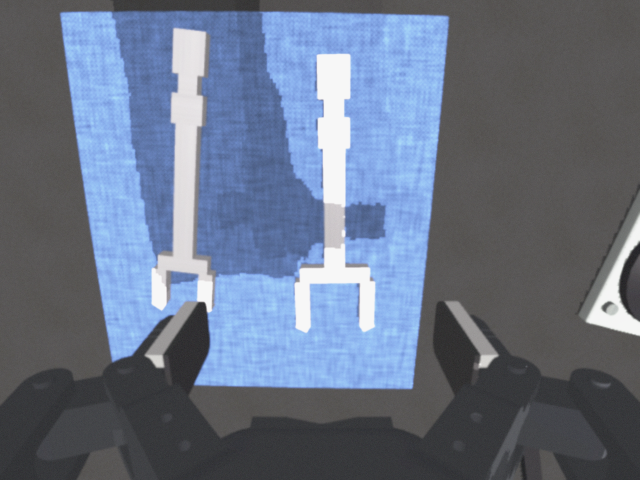

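```bash
cat >> h.py <<'E'
def spn(c,im,rows,u0,u1,z):
    hsv=cv2.cvtColor(im,cv2.COLOR_RGB2HSV); m=((hsv[...,1]<70)&(hsv[...,2]>110))
    for v in rows:
        u=np.where(m[v,u0:u1])[0]+u0
        if len(u): print(v,u.min(),u.max(),atz(c,((u.min()+u.max())/2,v),z)[:2])
def loc(P):
    o=get_obs(); R=np.array(o['tool_rot']); return R.T@(np.array(P)-np.array(o['eef_pos']))*100
E
python3 - <<'E'
from h import *
np.set_printoptions(precision=4,suppress=True)
im=cv2.imread('pics/w2.png')[:,:,::-1].copy(); c=calibration('wrist')
spn(c,im,[58,75,95,130,160,180,215,230,250,275,290],285,385,.014)
print(atz(c,(333,54),.014),atz(c,(335,329),.014))
o=get_obs();print(o['eef_pos'])
E
```

```text
58 316 350 [ 0.4849 -0.1393]
75 317 350 [ 0.4949 -0.1384]
95 317 350 [ 0.5069 -0.1376]
130 317 350 [ 0.5286 -0.1362]
160 322 345 [ 0.548  -0.1349]
180 323 345 [ 0.5614 -0.1337]
215 324 345 [ 0.5857 -0.1318]
230 324 344 [ 0.5965 -0.1314]
250 324 345 [ 0.6113 -0.1301]
275 299 369 [ 0.6305 -0.1291]
290 294 375 [ 0.6424 -0.128 ]
[ 0.4826 -0.1395  0.014 ] [ 0.6748 -0.1254  0.014 ]
[ 0.5957 -0.1387  0.1312]
```

Request:
{"name": "move_arm", "arguments": {
  "increments": [1,-0.1,0.3,1,-0.01,1,-0.3,0.65,3,-0.01,1,-0.3,0.65,5.5,-0.01,1,-0.3,0.65,8,-0.01,1,-0.3,0.65,10,-0.01,1,-0.3,0.65,11.5,-0.01,1,-0.3,0.65,12.2,-0.01,1,-0.3,0.65,12.4,-0.01,1,-0.3,0.65,12.4,-0.01,1,-0.3,0.65,12.4,-0.01]
}}

```text
time_s: 5.73
eef_pos: [0.6, -0.1298, 0.0085]
tool_rot: [[-0.998, -0.07, 0.002], [-0.07, 0.998, -0.0], [-0.002, -0.0, -1.0]]
wrist_force: [0.7, -0.4, 0.7]
gripper_width: 1.0
```

Request:
{"name": "move_arm", "arguments": {
  "increments": [1,0.1,-0.15,0.25,0,1,0.1,-0.15,0.25,0,-1,0.1,-0.15,0.25,0,-1,0.1,-0.15,0.25,0,-1,0.1,-0.15,0.25,0,-1,0.1,-0.15,0.25,0,-1,0.1,-0.15,0.25,0,-1,0.1,-0.15,0.25,0,-1,0.1,-0.15,0.25,0,-1,0.1,-0.15,0.25,0]
}}

```text
time_s: 6.57
eef_pos: [0.5984, -0.1313, 0.0051]
tool_rot: [[-0.998, -0.07, 0.0], [-0.07, 0.998, 0.0], [-0.0, 0.0, -1.0]]
wrist_force: [-0.8, 0.2, 3.2]
gripper_width: 0.141
```

Run:
```python
from h import *
np.set_printoptions(precision=4,suppress=True)
o=get_obs(); print(o['time_s'],o['eef_pos'],o['gripper_width'],o['wrist_force'])
im,c=snap('wrist','w3.png')
```

```text
6.5667 [ 0.5984 -0.1313  0.0051] 0.14057139599309126 [-0.8186  0.1643  3.2216]
```

View pics/w3.png

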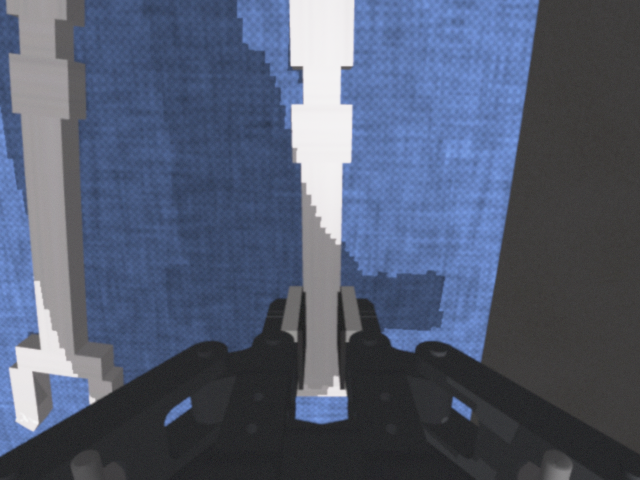

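Request:
{"name": "move_arm", "arguments": {
  "increments": [-1,0,0,-0.5,0,-1,0,0,-2,0,-1,0,0,-4,0,-1,0,0.5,-6.5,0,-1,0.5,2,-9,0,-1,1.2,4.5,-11,0.03,-1,1.8,7.5,-12,0.06,-1,2.5,10.5,-12.5,0.09,-1,3.3,13.5,-12.5,0.12,-1,4,16.5,-12.5,0.15,-1,4.8,19.5,-12.5,0.18,-1,5.5,22.5,-12.5,0.21,-1,6.2,25.2,-12.5,0.24,-1,6.7,27.3,-12.5,0.267,-1,7.06,28.4,-12.5,0.267,-1,7.06,28.8,-12.5,0.267,-1,7.06,28.8,-12.5,0.267,-1,7.06,28.8,-12.5,0.267]
}}

```text
time_s: 8.12
eef_pos: [0.5082, 0.1494, 0.1299]
tool_rot: [[-0.981, 0.196, 0.0], [0.196, 0.981, -0.001], [-0.0, -0.001, -1.0]]
wrist_force: [0.3, -0.3, -2.4]
gripper_width: 0.14
```

Run:
```python
from h import *
np.set_printoptions(precision=4,suppress=True)
o=get_obs(); print(o['time_s'],o['eef_pos'],np.array(o['tool_rot']),o['gripper_width'],o['joint_pos'])
im,c=snap('wrist','w4.png')
im,c=snap('side','s4.png'); cv2.imwrite('pics/s4c.png',cv2.resize(im[130:260,220:380,::-1],(800,650)[:1]+(600,) if 0 else (738,600),interpolation=2))
```

```text
8.1167 [0.5082 0.1494 0.1299] [[-0.9805  0.1964  0.0002]
 [ 0.1964  0.9805 -0.0007]
 [-0.0003 -0.0007 -1.    ]] 0.13968113526461334 [ 22.0485  22.3452 -51.5705  99.7833  18.9142  67.0604  43.7331]
```

View pics/w4.png

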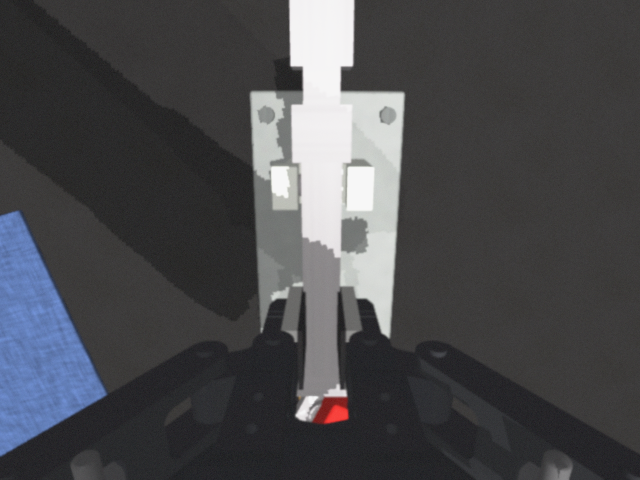

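View pics/s4c.png

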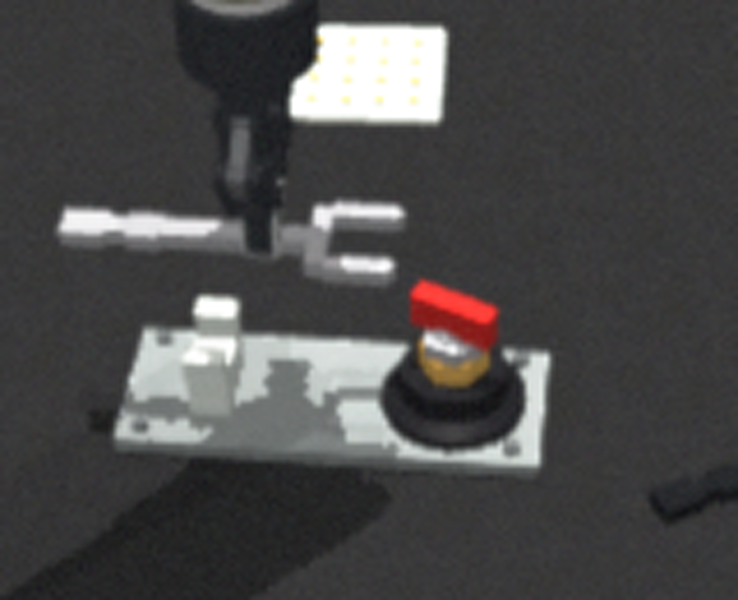

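Run:
```python
from h import *
np.set_printoptions(precision=4,suppress=True)
im=cv2.imread('pics/w4.png'); c=calibration('wrist')
cv2.imwrite('pics/w4c.png',cv2.resize(im[80:260,240:415],(778,800))[::1][:600] if 0 else cv2.resize(im[80:230,240:415],(700,600),interpolation=2))
```

```text
(no output)
```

View pics/w4c.png

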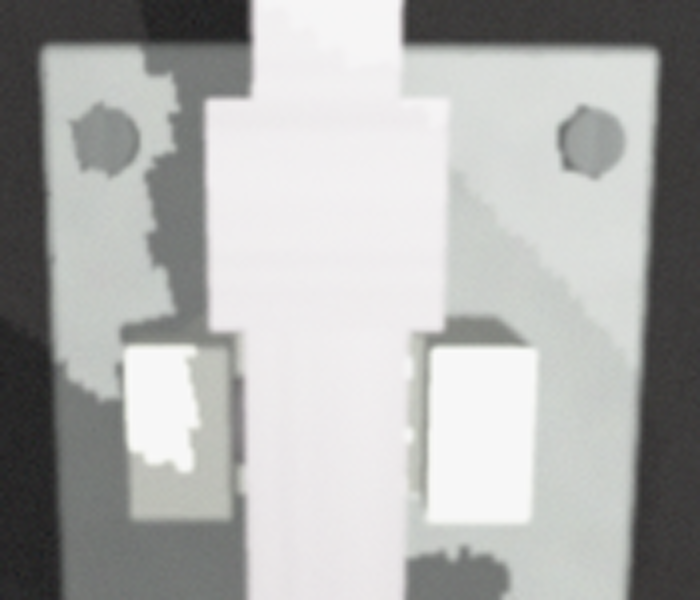

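Run:
```python
from h import *
np.set_printoptions(precision=4,suppress=True)
c=calibration('wrist')
g=lambda p,z:atz(c,np.array(p)/4+[240,80]-[.375,.375],z)[:2]
ang=lambda a,b:np.degrees(np.arctan2(*(b-a)[::-1]))
TL,TR=g((42,46),.012),g((658,47),.012); print('plate end',TL,TR,np.linalg.norm(TL-TR),'mid',(TL+TR)/2,'yaw',ang(TL,TR)-90)
L=[g(p,.060) for p in [(124,346),(229,346),(232,520),(130,520)]];R=[g(p,.060) for p in [(430,348),(537,348),(531,522),(428,522)]]
lc,rc=np.mean(L,0),np.mean(R,0); print('housing',lc,'wall',rc,'dist',np.linalg.norm(lc-rc),'yaw',ang(lc,rc)-90)
print([np.linalg.norm(L[0]-L[1]),np.linalg.norm(L[0]-L[3]),np.linalg.norm(R[0]-R[1]),np.linalg.norm(R[0]-R[3])])
yaw=np.radians(np.mean([ang(lc,rc)-90,ang(TL,TR)-90])); 
for yw in [np.radians(-11.3),yaw]:
  X=np.array([np.cos(yw),np.sin(yw)]);Y=np.array([-X[1],X[0]])
  O1=(TL+TR)/2+.2*X; m=(lc+rc)/2; O2=m+.145*X+.003*Y
  print('axis from plate',O1,'from guide',O2)
z=.1388
pts=[g((327,50),z),g((327,200),z),g((324.5,400),z),g((326,590),z)]; print('spanner line',np.array(pts),ang(pts[0],pts[3]),[np.linalg.norm(g((244,400),z)-g((405,400),z)),np.linalg.norm(g((207,200),z)-g((447,200),z))])
o=get_obs();print(o['eef_pos'], proj(c,[[*np.array(o['eef_pos'])[:2],.139]]))
```

```text
plate end [0.4102 0.1208] [0.4297 0.2174] 0.098623212356014 mid [0.4199 0.1691] yaw -11.435972329839572
housing [0.4686 0.1346] wall [0.4772 0.1759] dist 0.04219425944212915 yaw -11.730661281507821
[np.float64(0.014417980412419125), np.float64(0.024448752061932703), np.float64(0.014689098295862141), np.float64(0.02444492200608577)]
axis from plate [0.6161 0.1299] from guide [0.6157 0.1297]
axis from plate [0.6159 0.129 ] from guide [0.6156 0.129 ]
spanner line [[0.4283 0.1638]
 [0.4401 0.1615]
 [0.4566 0.1579]
 [0.4735 0.1547]] -11.47120999315204 [np.float64(0.014042228105326104), np.float64(0.020225161915010594)]
[0.5083 0.149  0.1297] [[324.4318 314.9589]]
```

Run:
```python
from h import *
np.set_printoptions(precision=4,suppress=True)
c=calibration('wrist')
g=lambda p,z:atz(c,np.array(p)/4+[240,80]-[.375,.375],z)[:2]
a=np.radians(-11.45);X=np.array([np.cos(a),np.sin(a)]);Y=np.array([-X[1],X[0]]);O=np.array([.6158,.1295])
e=np.array(get_obs()['eef_pos'])[:2]
print('tcp fix',(e-O)@X,(e-O)@Y)
for r,x in [(97,-.139),(330,-.120)]:
  p=g((326,r),.1388)-O; print('spanner org in fix x',p@X-x,p@Y)
```

```text
tcp fix -0.10921771767318854 -0.0022504981807190075
spanner org in fix x -0.0478541890601592 -0.0036433039937178425
spanner org in fix x -0.04771214642800378 -0.0036162147119547026
```

Request:
{"name": "move_arm", "arguments": {
  "increments": [-1,0.1,0.2,0,0,-1,0.2,0.3,1,0,-1,0.2,0.3,2.5,0,-1,0.2,0.3,4,0,-1,0.2,0.3,5.3,0,-1,0.2,0.3,6,0,-1,0.2,0.3,6,0,-1,0.2,0.3,6,0]
}}

```text
time_s: 8.88
eef_pos: [0.506, 0.1544, 0.0696]
tool_rot: [[-0.981, 0.195, -0.001], [0.195, 0.981, 0.0], [0.001, 0.0, -1.0]]
wrist_force: [0.6, 0.6, -1.9]
gripper_width: 0.137
```

Run:
```python
from h import *
np.set_printoptions(precision=4,suppress=True)
o=get_obs(); print(o['time_s'],o['eef_pos'],np.array(o['tool_rot'])[:,0])
im,c=snap('wrist','w5.png'); im=im[:,:,::-1]
cv2.imwrite('pics/w5c.png',cv2.resize(im[40:220,215:425],(700,600),interpolation=2))
im,c=snap('side','s5.png'); cv2.imwrite('pics/s5c.png',cv2.resize(im[150:260,220:360,::-1],(764,600),interpolation=2))
```

```text
8.8833 [0.506  0.1544 0.0696] [-0.9807  0.1954  0.0008]
```

View pics/w5c.png

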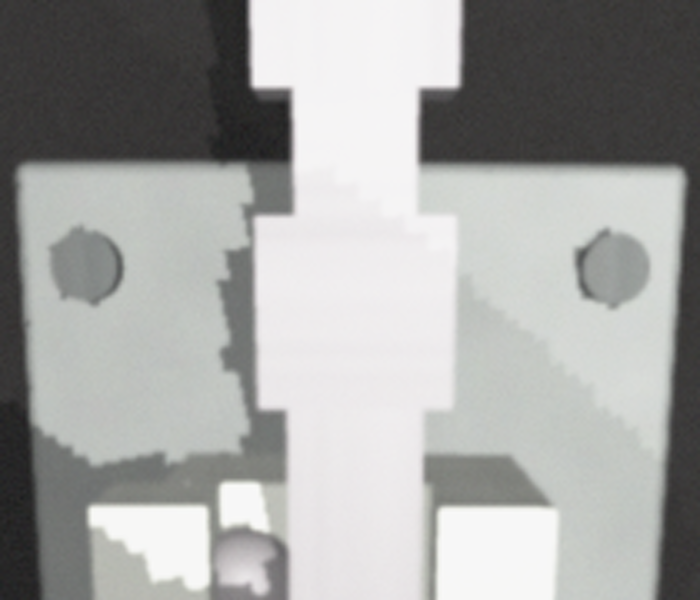

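View pics/s5c.png

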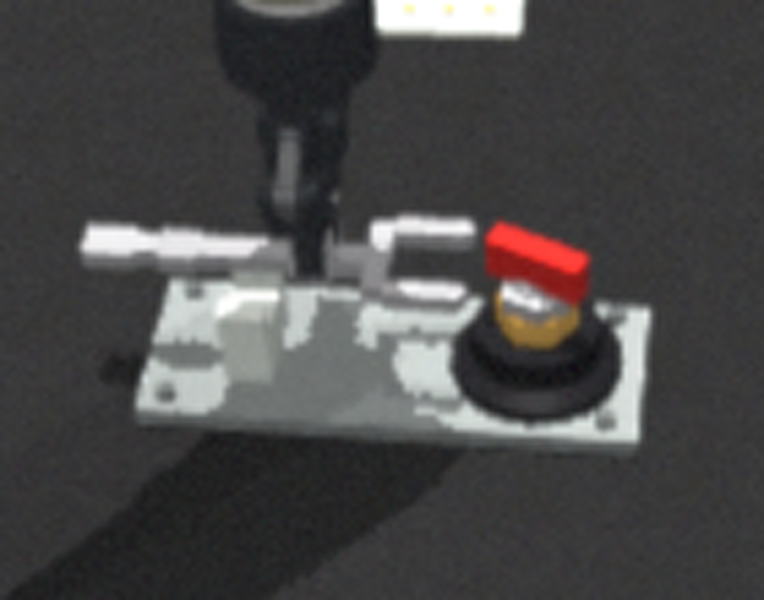

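```bash
cat >> h.py <<'E'
a=np.radians(-11.45);X=np.array([np.cos(a),np.sin(a)]);Y=np.array([-X[1],X[0]]);O=np.array([.6158,.1295])
def fx(p): d=np.array(p)[:2]-O; return np.array([d@X,d@Y])*1000
E
python3 - <<'E'
from h import *
np.set_printoptions(precision=2,suppress=True)
c=calibration('wrist')
g=lambda p,z:fx(atz(c,(np.array(p)+.5)/3.3333+[215,40]-.5,z))
print('wall',g((437,520),.06),g((557,520),.06),'hous',g((210,520),.06),g((90,520),.06))
t=np.array(get_obs()['eef_pos']);z=t[2]+.0089
print('tcp',fx(t));print('neck',g((288,500),z),g((424,500),z),'step',g((356,409),z)+[120,0],'tail',g((356,88),z)+[151,0],g((356,215),z)+[139,0])
E
```

```text
wall [-155.01   11.47] [-155.08   26.05] hous [-154.9   -16.09] [-154.86  -30.7 ]
tcp [-111.92    2.98]
neck [-160.79   -5.57] [-160.84    8.79] step [-50.32   1.57] tail [-50.3    1.44] [-50.48   1.49]
```

Request:
{"name": "move_arm", "arguments": {
  "increments": [-1,0,-0.1,0.5,0,-1,0,-0.1,1.2,0,-1,0,-0.1,1.9,0,-1,0,-0.1,2.3,0,-1,0,-0.1,2.45,0,-1,0,-0.1,2.45,0,-1,0,-0.1,2.45,0]
}}

```text
time_s: 9.57
eef_pos: [0.5058, 0.1536, 0.0452]
tool_rot: [[-0.981, 0.195, -0.0], [0.195, 0.981, 0.0], [0.001, 0.0, -1.0]]
wrist_force: [-0.7, 1.3, -3.5]
gripper_width: 0.137
```

Run:
```python
from h import *
np.set_printoptions(precision=4,suppress=True)
o=get_obs(); print(o['time_s'],o['eef_pos'],fx(o['eef_pos']),o['wrist_force'],o['wrist_torque'])
im,c=snap('wrist','w6.png')
im,c=snap('side','s6.png'); cv2.imwrite('pics/s6c.png',cv2.resize(im[150:260,220:360,::-1],(764,600),interpolation=2))
```

```text
9.5667 [0.5058 0.1536 0.0452] [-112.6457    1.8171] [-0.6709  1.3142 -3.4568] [ 0.3697 -0.023  -0.1167]
```

View pics/w6.png

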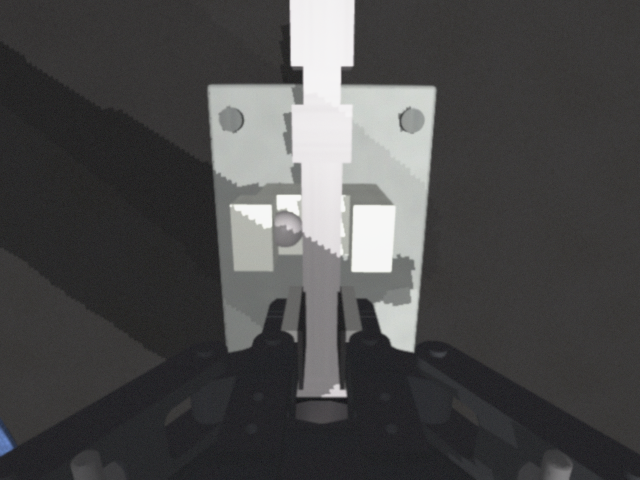

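View pics/s6c.png

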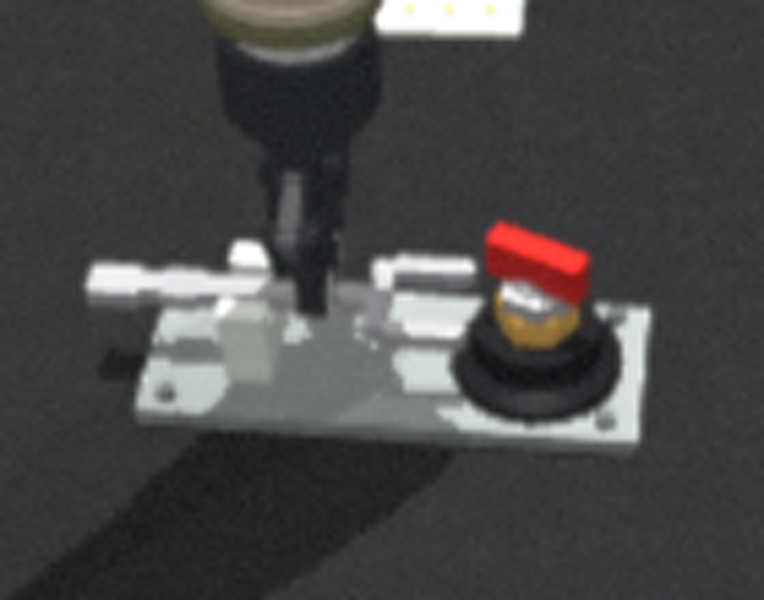

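Request:
{"name": "move_arm", "arguments": {
  "increments": [-1,-0.3,-0.03,0,0,-1,-0.8,-0.03,0,0,-1,-1.3,-0.03,0,0,-1,-1.8,-0.03,0,0,-1,-2.3,-0.03,0,0,-1,-2.8,-0.03,0,0,-1,-3,-0.03,0,0,-1,-3,-0.03,0,0]
}}

```text
time_s: 10.33
eef_pos: [0.5366, 0.1475, 0.0455]
tool_rot: [[-0.981, 0.196, 0.001], [0.196, 0.981, 0.001], [-0.001, 0.002, -1.0]]
wrist_force: [3.1, 3.5, -3.0]
gripper_width: 0.139
```

Run:
```python
from h import *
np.set_printoptions(precision=4,suppress=True)
o=get_obs(); print(o['time_s'],o['eef_pos'],fx(o['eef_pos']),o['wrist_force'],o['wrist_torque'])
im,c=snap('wrist','w7.png')
im,c=snap('side','s7.png'); cv2.imwrite('pics/s7c.png',cv2.resize(im[150:260,220:360,::-1],(764,600),interpolation=2))
```

```text
10.3333 [0.5366 0.1475 0.0455] [-81.212    1.9296] [ 3.0926  3.5327 -3.0354] [ 0.8181 -0.6207 -0.292 ]
```

View pics/w7.png

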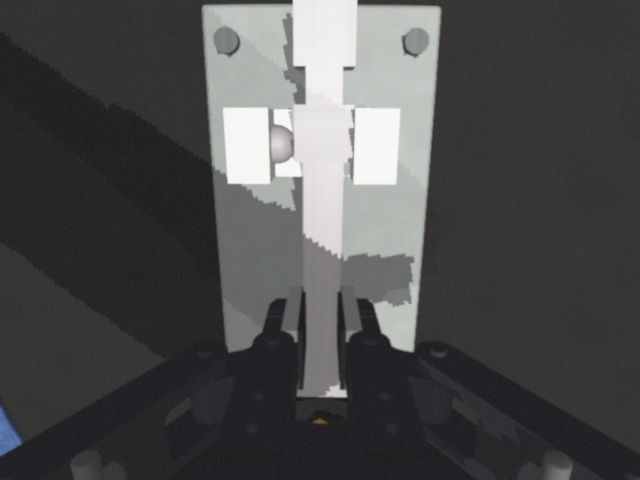

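View pics/s7c.png

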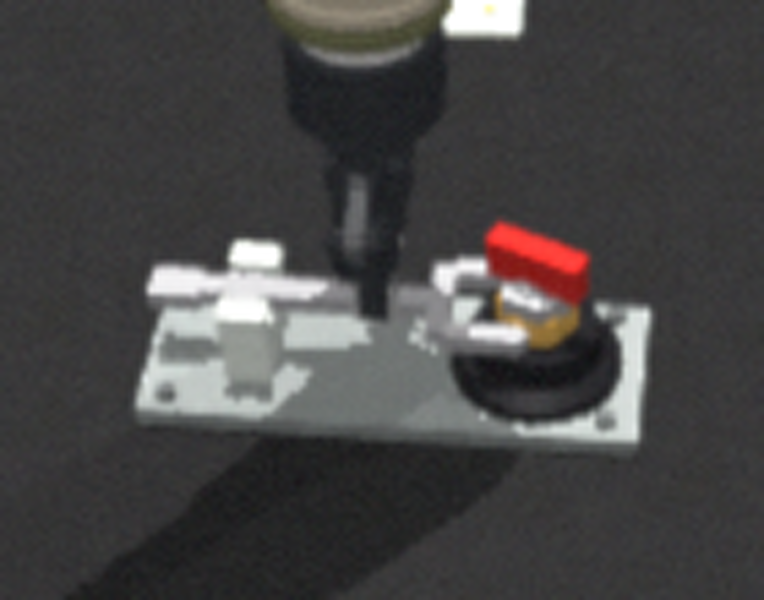

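Request:
{"name": "move_arm", "arguments": {
  "increments": [-1,-0.3,-0.02,0,0,-1,-0.7,-0.02,0,0,-1,-1.1,-0.02,0,0,-1,-1.5,-0.02,0,0,-1,-1.9,-0.02,0,0,-1,-2.05,-0.02,0,0,-1,-2.05,-0.02,0,0,-1,-2.05,-0.02,0,0]
}}

```text
time_s: 11.1
eef_pos: [0.5554, 0.1425, 0.0452]
tool_rot: [[-0.981, 0.196, -0.0], [0.196, 0.981, -0.0], [0.0, -0.0, -1.0]]
wrist_force: [0.1, 1.6, -2.5]
gripper_width: 0.142
```

Run:
```python
from h import *
np.set_printoptions(precision=4,suppress=True)
o=get_obs(); print(o['time_s'],o['eef_pos'],fx(o['eef_pos']),o['wrist_force'],o['wrist_torque'])
im,c=snap('wrist','w8.png')
g=lambda p,z:fx(atz(c,p,z))
im,c=snap('side','s8.png'); cv2.imwrite('pics/s8c.png',cv2.resize(im[150:260,220:360,::-1],(764,600),interpolation=2))
```

```text
11.1 [0.5554 0.1425 0.0452] [-61.7845   0.7963] [ 0.0937  1.6458 -2.4836] [ 0.2959  0.0505 -0.0712]
```

View pics/w8.png

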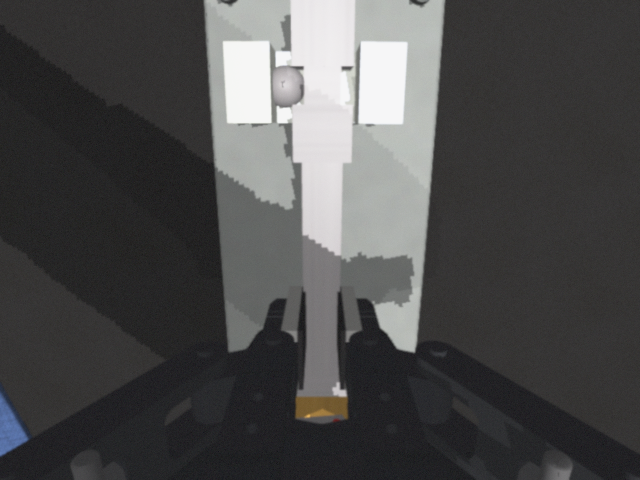

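View pics/s8c.png

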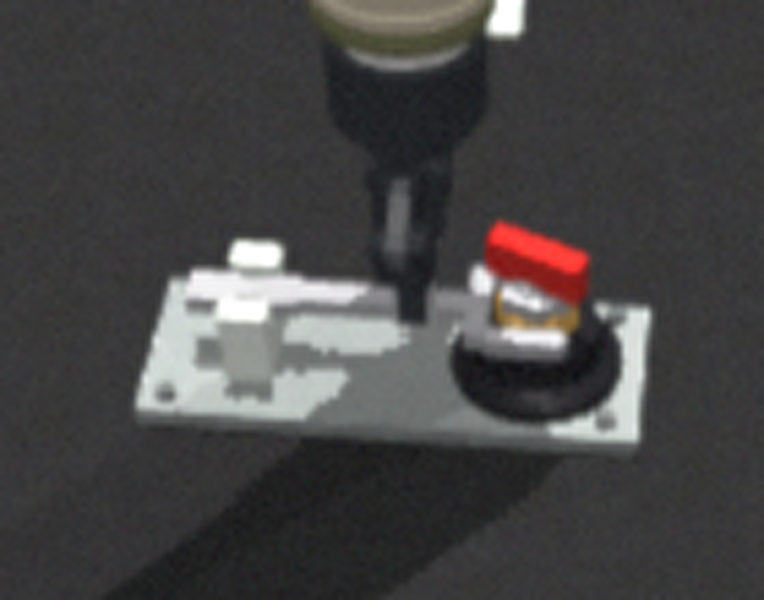

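Ball (287,86) sits centred in the tail notch (rows 67–103), so the spanner is home. Lower it 2 mm, let go, retreat, and go to a viewpoint for the wing.

Request:
{"name": "move_arm", "arguments": {
  "increments": [-1,0,0,0.15,0,-1,0,0,0.15,0,1,0,0,0.15,0,1,0,0,0.15,0,1,0,0,0.15,0,1,0,0,0.15,0,1,0,0,0.15,0,1,0,0,-1,0,1,0,0,-3,0,1,0,0,-6,0,1,-1,0,-9,0,1,-3,0,-12,0,1,-6,0,-14,0,1,-9,0,-15,0,1,-11,0,-15,0,1,-12,0,-15,0,1,-12,0,-15,0,1,-12,0,-15,0]
}}

```text
time_s: 12.7
eef_pos: [0.6729, 0.1198, 0.1956]
tool_rot: [[-0.981, 0.196, -0.0], [0.196, 0.981, 0.001], [0.001, 0.001, -1.0]]
wrist_force: [-0.1, 0.5, 0.2]
gripper_width: 1.004
```

Run:
```python
from h import *
np.set_printoptions(precision=4,suppress=True)
o=get_obs(); print(o['time_s'],o['eef_pos'],fx(o['eef_pos']),o['wrist_force'],o['wrist_torque'])
im,c=snap('wrist','w9.png')
im,c=snap('side','s9.png'); cv2.imwrite('pics/s9c.png',cv2.resize(im[150:260,220:360,::-1],(764,600),interpolation=2))
```

```text
12.7 [0.6729 0.1198 0.1956] [57.9212  1.8721] [-0.137   0.4774  0.155 ] [ 0.0202  0.0677 -0.029 ]
```

View pics/w9.png

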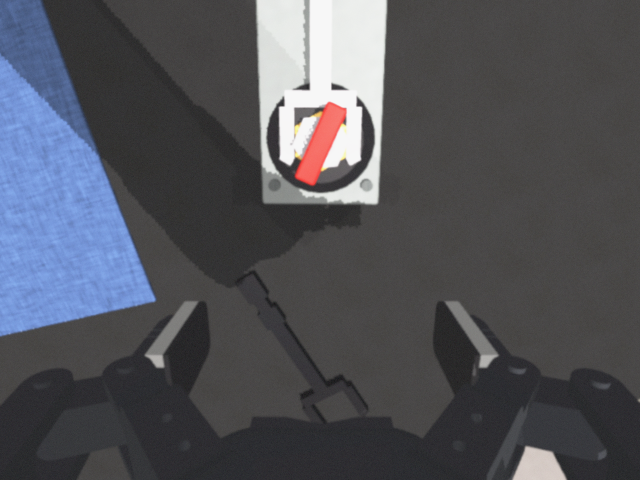

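View pics/s9c.png

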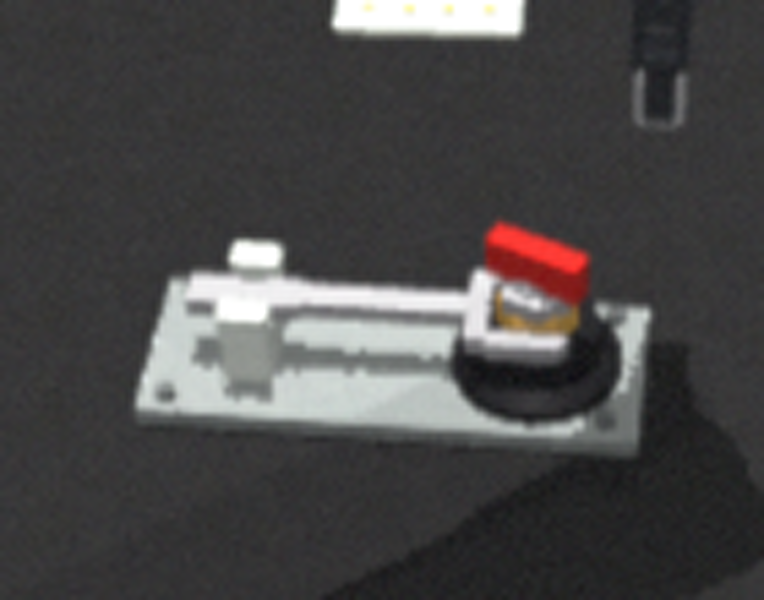

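Run:
```python
from h import *
np.set_printoptions(precision=4,suppress=True)
im=cv2.imread('pics/w9.png'); c=calibration('wrist')
hsv=cv2.cvtColor(im,cv2.COLOR_BGR2HSV)
m=(((hsv[...,0]<8)|(hsv[...,0]>172))&(hsv[...,1]>110)&(hsv[...,2]>120)).astype(np.uint8)
m[250:]=0
ct=max(cv2.findContours(m,cv2.RETR_EXTERNAL,cv2.CHAIN_APPROX_NONE)[0],key=cv2.contourArea)
r=cv2.minAreaRect(ct); print(r)
b=cv2.boxPoints(r); W=np.array([fx(atz(c,p,.092)) for p in b]); print(W, W.mean(0))
e=[W[(i+1)%4]-W[i] for i in range(4)]; print([ (np.linalg.norm(x),np.degrees(np.arctan2(x[1],x[0]))) for x in e])
cv2.imwrite('pics/w9c.png',cv2.resize(im[80:210,250:390],(646,600),interpolation=2))
o=get_obs(); print(o['joint_pos'])
```

```text
((320.505126953125, 143.6134033203125), (23.75910186767578, 84.17219543457031), 23.96249008178711)
[[ 19.8935 -17.7225]
 [-27.1278   3.7812]
 [-21.5735  17.136 ]
 [ 26.0609  -3.7927]] [-0.6867 -0.1495]
[(np.float64(51.70505305429931), np.float64(155.42458781482085)), (np.float64(14.463779096204824), np.float64(67.4174391166377)), (np.float64(52.029342270041504), np.float64(-23.718782549035144)), (np.float64(15.234010430017339), np.float64(-113.8814793086824))]
[ 14.2482  37.3276 -45.821   69.3502  25.9348  83.3949  50.5499]
```

View pics/w9c.png

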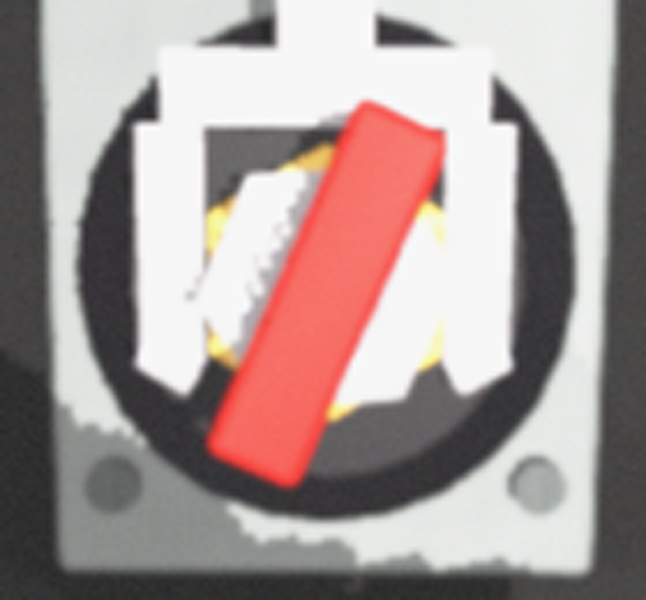

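Wing centre measures (-0.7, -0.1) mm from the axis, angle -24° (needs about 66–72° clockwise). Move over it, aligned.

Request:
{"name": "move_arm", "arguments": {
  "increments": [1,0.8,0,0,0.06,1,2.2,-0.1,0,0.15,1,3.8,-0.2,0,0.25,1,5.2,-0.2,0,0.35,1,5.75,-0.2,1,0.42,1,5.75,-0.2,3,0.422,1,5.75,-0.2,5.5,0.422,1,5.75,-0.2,8,0.422,1,5.75,-0.2,10,0.422,1,5.75,-0.2,11.5,0.422,1,5.75,-0.2,12.2,0.422,1,5.75,-0.2,12.4,0.422,1,5.75,-0.2,12.4,0.422,1,5.75,-0.2,12.4,0.422]
}}

```text
time_s: 13.97
eef_pos: [0.6168, 0.1292, 0.0727]
tool_rot: [[-0.815, 0.58, 0.002], [0.58, 0.815, 0.0], [-0.001, 0.001, -1.0]]
wrist_force: [-0.2, -0.2, 1.2]
gripper_width: 0.998
```

Run:
```python
from h import *
np.set_printoptions(precision=4,suppress=True)
o=get_obs(); R=np.array(o['tool_rot']);print(o['time_s'],o['eef_pos'],fx(o['eef_pos']),np.degrees(np.arctan2(R[1,0],R[0,0]))+11.45,o['wrist_force'],o['wrist_torque'])
im,c=snap('wrist','w10.png')
```

```text
13.9667 [0.6168 0.1292 0.0727] [ 1.0102 -0.0982] 156.01092947895773 [-0.155  -0.2332  1.2217] [-0.0124 -0.0086  0.0103]
```

View pics/w10.png

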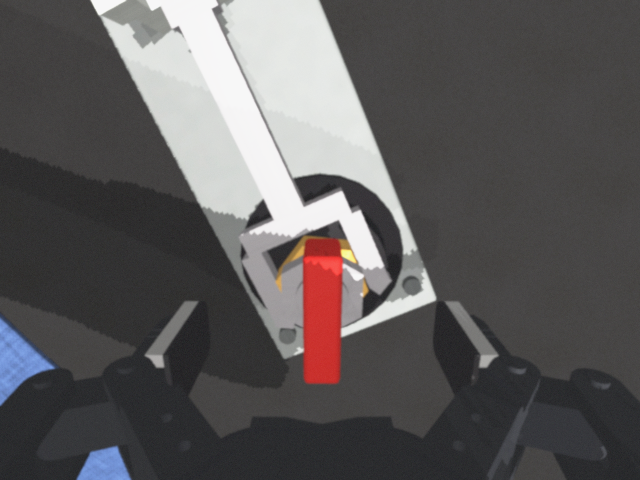

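Request:
{"name": "move_arm", "arguments": {
  "increments": [-1,0.1,0,0.1,0,-1,0.1,0,0.1,0,-1,0.1,0,0.1,0,-1,0.1,0,0.1,0,-1,0.1,0,0.1,0,-1,0.1,0,0.1,0,-1,0.1,0,0.1,0,-1,0.1,0,0.1,0,-1,0.1,0,0.1,0.05,-1,0.1,0,0.1,0.12,-1,0.1,0,0.1,0.19,-1,0.1,0,0.1,0.26,-1,0.1,0,0.1,0.33,-1,0.1,0,0.1,0.4,-1,0.1,0,0.1,0.47,-1,0.1,0,0.1,0.54,-1,0.1,0,0.1,0.6,-1,0.1,0,0.1,0.6,-1,0.1,0,0.1,0.6]
}}

```text
time_s: 15.6
eef_pos: [0.6153, 0.1295, 0.0706]
tool_rot: [[-0.347, 0.938, -0.0], [0.938, 0.347, -0.0], [-0.0, -0.0, -1.0]]
wrist_force: [-2.9, 0.1, 4.4]
gripper_width: 0.15
```

Run:
```python
from h import *
np.set_printoptions(precision=4,suppress=True)
o=get_obs(); R=np.array(o['tool_rot']);print(o['time_s'],o['eef_pos'],fx(o['eef_pos']),np.degrees(np.arctan2(R[1,0],R[0,0]))+11.45,o['wrist_force'],o['wrist_torque'],o['gripper_width'],o['joint_pos'])
im,c=snap('wrist','w11.png')
```

```text
15.6 [0.6153 0.1295 0.0706] [-0.4937 -0.1199] 121.73633459280617 [-2.9105  0.1341  4.4439] [-0.0021  0.6307 -0.1103] 0.14995235957413458 [  9.3263  33.5152 -33.891   87.9471  19.9241  64.6633  -8.4608]
```

View pics/w11.png

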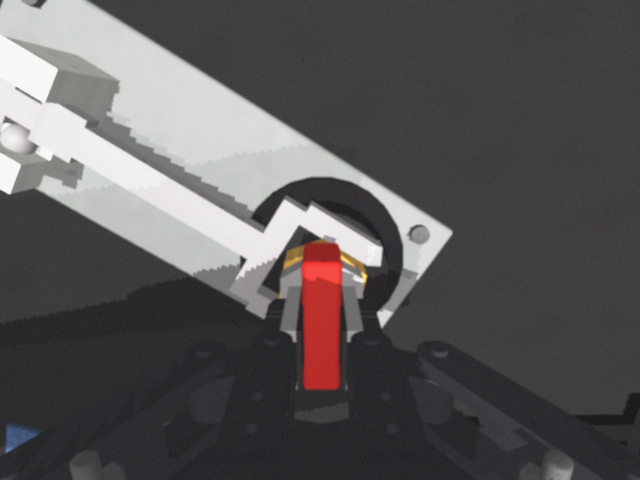

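Request:
{"name": "move_arm", "arguments": {
  "increments": [-1,0,0,0,0.06,-1,0,0,0,0.12,-1,0,0,0,0.18,-1,0,0,0,0.24,-1,0,0,0,0.3,-1,0,0,0,0.36,-1,0,0,0,0.42,-1,0,0,0,0.48,-1,0,0,0,0.54,-1,0,0,0,0.54]
}}

```text
time_s: 16.48
eef_pos: [0.6146, 0.1295, 0.0706]
tool_rot: [[0.188, 0.982, -0.002], [0.982, -0.188, -0.0], [-0.001, -0.002, -1.0]]
wrist_force: [-5.4, -0.3, 7.8]
gripper_width: 0.152
```

```bash
cat > st.py <<'E'
from h import *
np.set_printoptions(precision=3,suppress=True)
o=get_obs(); R=np.array(o['tool_rot']);print(o['time_s'],o['eef_pos'],fx(o['eef_pos']),np.degrees(np.arctan2(R[1,0],R[0,0]))+11.45,o['wrist_force'],o['wrist_torque'],o['gripper_width'],o['joint_pos'])
E
python3 st.py
```

```text
16.4833 [0.615 0.129 0.071] [-1.21  -0.251] 90.6158733420412 [-5.414 -0.315  7.807] [-0.046  1.418  0.02 ] 0.1519806939769568 [  5.067  32.073 -27.616  88.194  15.914  63.764 -36.884]
```

Request:
{"name": "move_arm", "arguments": {
  "increments": [-1,0,0,0,0.03,-1,0,0,0,0.06,-1,0,0,0,0.06,-1,0,0,0,0.06]
}}

```text
time_s: 16.82
eef_pos: [0.6145, 0.1295, 0.0706]
tool_rot: [[0.243, 0.97, -0.002], [0.97, -0.243, -0.0], [-0.001, -0.002, -1.0]]
wrist_force: [-6.9, -0.8, 9.0]
gripper_width: 0.148
```

```bash
python3 st.py
```

```text
16.8167 [0.615 0.13  0.071] [-1.252 -0.214] 87.38312492975966 [-6.926 -0.797  8.996] [-0.073  1.465  0.063] 0.14833768022315316 [  4.615  31.942 -26.965  88.215  15.507  63.683 -39.841]
```

Request:
{"name": "move_arm", "arguments": {
  "increments": [-1,0,0,0,0.03,-1,0,0,0,0.06,-1,0,0,0,0.06,-1,0,0,0,0.06]
}}

```text
time_s: 17.15
eef_pos: [0.6144, 0.1296, 0.0706]
tool_rot: [[0.301, 0.954, -0.002], [0.954, -0.301, -0.0], [-0.001, -0.002, -1.0]]
wrist_force: [-6.0, -0.8, 8.0]
gripper_width: 0.152
```

```bash
python3 st.py
```

```text
17.15 [0.614 0.13  0.071] [-1.371 -0.168] 83.94958522550175 [-6.045 -0.761  8.04 ] [-0.059  1.585  0.042] 0.15233929744101132 [  4.135  31.807 -26.278  88.245  15.075  63.599 -42.985]
```

Run:
```python
from h import *
im,c=snap('wrist','w12.png')
```

```text
(no output)
```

View pics/w12.png

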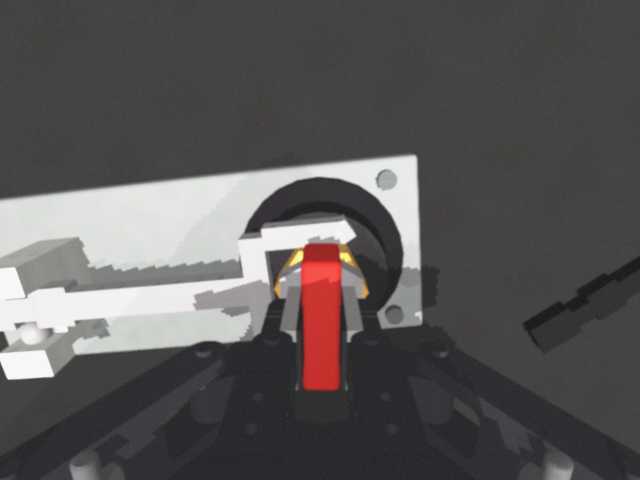

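Request:
{"name": "move_arm", "arguments": {
  "increments": [-1,0,0,0,0.02,-1,0,0,0,0.04,-1,0,0,0,0.04,-1,0,0,0,0.04]
}}

```text
time_s: 17.53
eef_pos: [0.6144, 0.1296, 0.0706]
tool_rot: [[0.338, 0.941, -0.002], [0.941, -0.338, -0.0], [-0.001, -0.002, -1.0]]
wrist_force: [-6.1, -0.7, 9.2]
gripper_width: 0.146
```

```bash
python3 st.py
```

```text
17.5333 [0.614 0.13  0.071] [-1.399 -0.175] 81.66839605638653 [-6.1   -0.7    9.204] [-0.044  1.589  0.087] 0.14568898018197585 [  3.817  31.721 -25.821  88.262  14.794  63.543 -45.074]
```

Run:
```python
from h import *
print(get_obs()['joint_efforts'])
im,c=snap('wrist','w13.png'); im=im[:,:,::-1]
cv2.imwrite('pics/w13c.png',cv2.resize(im[140:420,200:440],(514,600),interpolation=2))
im,c=snap('side','s13.png'); cv2.imwrite('pics/s13c.png',cv2.resize(im[150:260,220:360,::-1],(764,600),interpolation=2))
```

```text
[  0.64907821 -62.13977337  -6.3858752  -33.09358478   0.84436823
  -2.274336    -0.16274163]
```

View pics/w13.png

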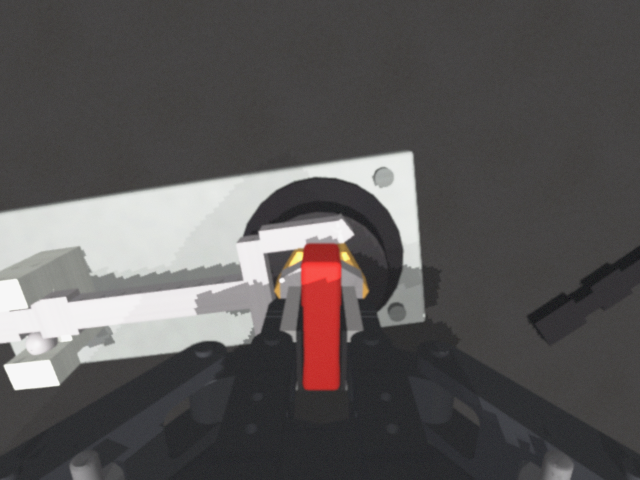

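View pics/w13c.png

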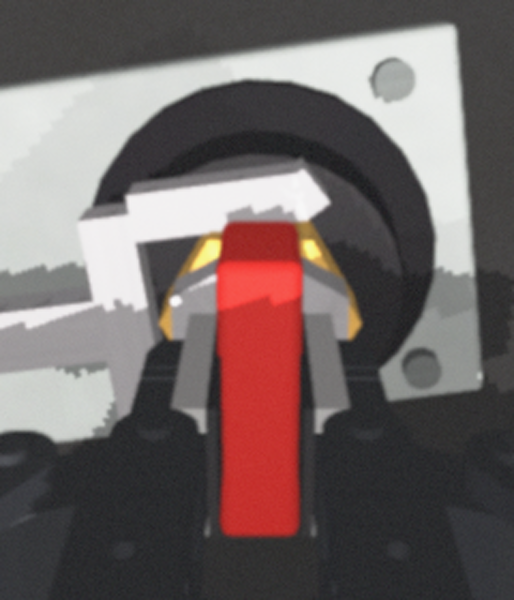

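View pics/s13c.png

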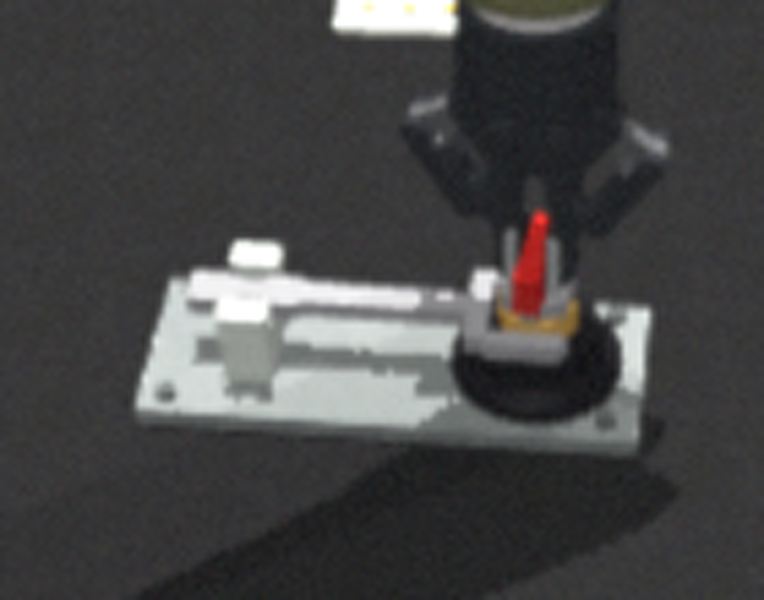

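Request:
{"name": "move_arm", "arguments": {
  "increments": [-1,0,0,0,0.015,-1,0,0,0,0.03,-1,0,0,0,0.03]
}}

```text
time_s: 17.88
eef_pos: [0.6143, 0.1296, 0.0706]
tool_rot: [[0.367, 0.93, -0.002], [0.93, -0.367, -0.0], [-0.001, -0.002, -1.0]]
wrist_force: [-6.5, -0.0, 8.3]
gripper_width: 0.148
```

```bash
python3 st.py; python3 -c "
from cell import *
print(get_obs()['joint_efforts'])"
```

```text
17.8833 [0.614 0.13  0.071] [-1.448 -0.166] 79.9304580235512 [-6.529 -0.046  8.25 ] [-0.095  1.598  0.373] 0.1481014351341188 [  3.57   31.655 -25.473  88.278  14.587  63.501 -46.674]
[  0.86954243 -62.15474367  -6.07480645 -33.184973     0.6481301
  -2.29580596  -0.66262823]
```

Torque about z jumped from 0.09 to 0.37 N·m, so the stop is being reached. One small nudge to confirm.

Request:
{"name": "move_arm", "arguments": {
  "increments": [-1,0,0,0,0.015,-1,0,0,0,0.02,-1,0,0,0,0.02]
}}

```text
time_s: 18.13
eef_pos: [0.6144, 0.1296, 0.0706]
tool_rot: [[0.385, 0.923, -0.002], [0.923, -0.385, -0.0], [-0.001, -0.002, -1.0]]
wrist_force: [-7.1, 0.9, 9.0]
gripper_width: 0.153
```

```bash
python3 st.py
python3 - <<'E'
from h import *
print(get_obs()['joint_efforts'])
im,c=snap('wrist','w14.png')
E
```

```text
18.1333 [0.614 0.13  0.071] [-1.442 -0.15 ] 78.8365529661725 [-7.123  0.872  8.971] [-0.068  1.556  0.529] 0.15282619111338644 [  3.411  31.612 -25.25   88.287  14.457  63.473 -47.681]
[  0.97144637 -62.11838722  -5.94003305 -33.24095607   0.54251589
  -2.32457958  -0.68886699]
```

View pics/w14.png

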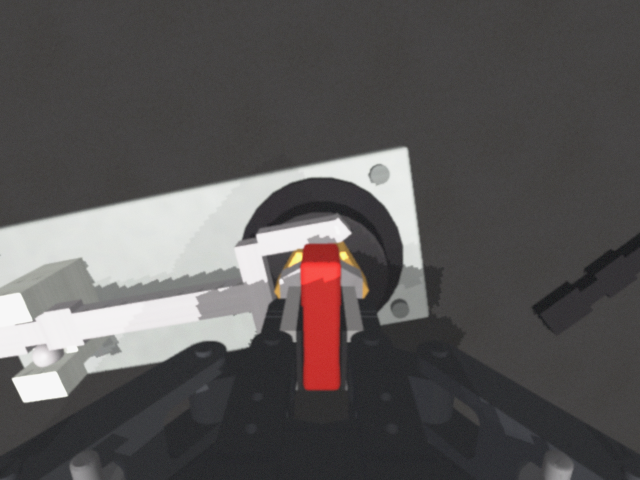

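Run:
```python
from h import *
im=cv2.imread('pics/w14.png')
cv2.imwrite('pics/w14a.png',cv2.resize(im[220:350,220:420],(800,520),interpolation=2))
cv2.imwrite('pics/w14b.png',cv2.resize(im[230:410,0:240],(800,600),interpolation=2))
```

```text
(no output)
```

View pics/w14a.png

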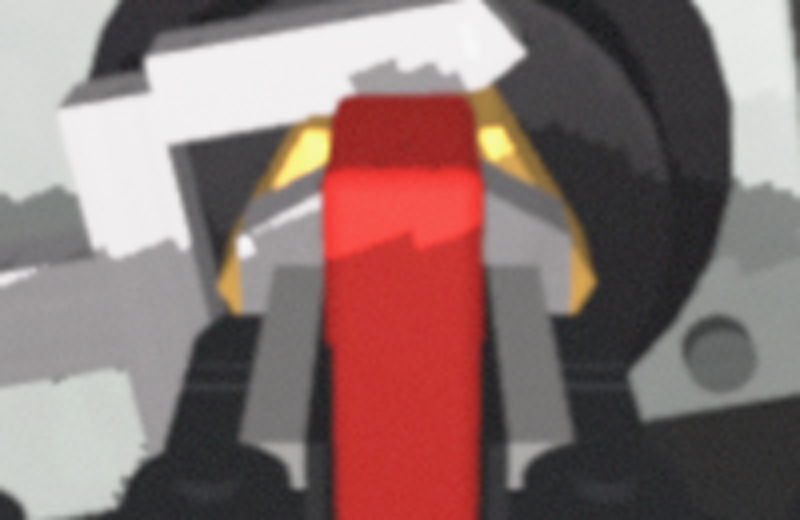

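View pics/w14b.png

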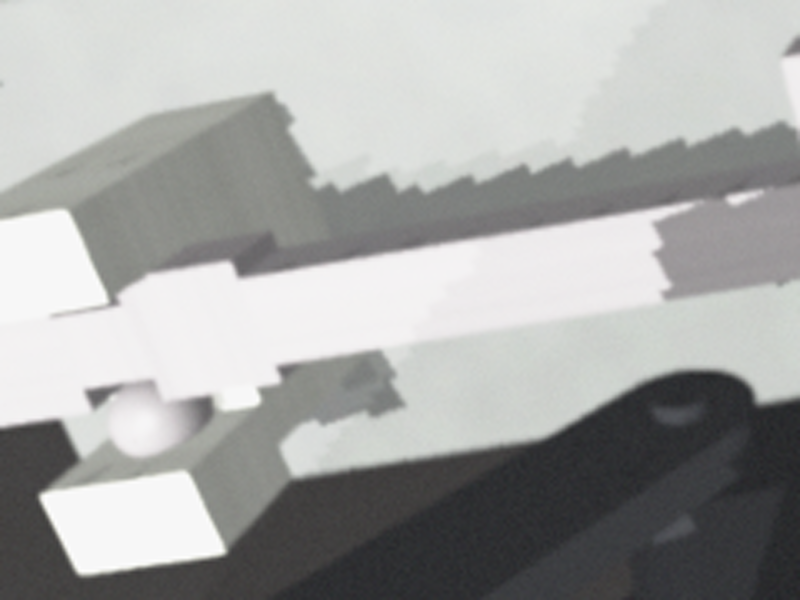

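Run:
```python
from h import *
np.set_printoptions(precision=2,suppress=True)
c=calibration('wrist')
A=lambda p:(np.array(p)+.5)/4+[220,220]-.5
B=lambda p:(np.array(p)+.5)*.3+[0,230]-.5
def L(f,p,q,z):
  P,Q=fx(atz(c,f(p),z)),fx(atz(c,f(q),z)); return P,Q,np.degrees(np.arctan2(*(Q-P)[::-1])),np.linalg.norm(Q-P)
print('neck',L(B,(245,278),(790,185),.052),L(B,(280,365),(660,303),.052))
print('arm',L(A,(145,58),(475,0),.052),L(A,(165,142),(345,112),.052))
print('nut',L(A,(218,290),(597,285),.058),L(A,(218,290),(597,285),.0425))
print('steel',L(A,(240,237),(572,237),.068))
print('bar top front',L(A,(327,175),(480,172),.092))
im=cv2.imread('pics/w14.png')
print('plate',L(lambda p:np.array(p,float),(0,225),(406,148),.012))
```

```text
neck (array([-119.46,    7.52]), array([-38.3 ,   6.84]), np.float64(-0.48308195935019305), np.float64(81.16593910627414)) (array([-119.79,   -6.87]), array([-61.24,  -7.33]), np.float64(-0.4451292542272392), np.float64(58.54768188496098))
arm (array([-23.74,  28.82]), array([12.96, 28.31]), np.float64(-0.8027586085828861), np.float64(36.70635516224478)) (array([-23.91,  18.89]), array([-3.47, 18.49]), np.float64(-1.1302402128416618), np.float64(20.436117201976018))
nut (array([-20.88,   2.77]), array([20.39, -4.7 ]), np.float64(-10.256473441819336), np.float64(41.9414280753347)) (array([-24.32,  -3.96]), array([ 21.05, -12.17]), np.float64(-10.256473441819375), np.float64(46.11362225774405))
steel (array([-15.09,  12.47]), array([18.29,  5.94]), np.float64(-11.084379022089184), np.float64(34.00807768769436))
bar top front (array([-1.86, 26.13]), array([10.87, 23.91]), np.float64(-9.886450742210943), np.float64(12.919878784909733))
plate (array([-173.64,   51.57]), array([53.76, 48.6 ]), np.float64(-0.7488364221110073), np.float64(227.41869969165347))
```

Torque 0.53 N·m exceeds the 0.25 drag, so the jam nut is against its stop. The bar is square to the brass nut, which sits about 10° round with the spanner straight. Release and look from above.

Request:
{"name": "move_arm", "arguments": {
  "increments": [1,0,0,0,0,1,0,0,0,0,1,0,0,0,0,1,0,0,0,0,1,0,0,0,0,1,0,0,-0.5,0,1,0,0,-2,0,1,0,0,-4.5,0,1,-1,0,-7,0,1,-2.5,0,-9.5,0,1,-4,0,-11.5,0,1,-4.5,0,-12.5,0,1,-4.5,0,-12.5,0,1,-4.5,0,-12.5,0]
}}

```text
time_s: 19.35
eef_pos: [0.5982, 0.0882, 0.1953]
tool_rot: [[0.388, 0.922, 0.001], [0.922, -0.388, 0.0], [0.001, 0.001, -1.0]]
wrist_force: [-0.1, 0.3, -0.5]
gripper_width: 1.001
```

```bash
python3 st.py
python3 - <<'E'
from h import *
im,c=snap('wrist','w15.png');im=im[:,:,::-1]
cv2.imwrite('pics/w15c.png',cv2.resize(im[80:260,220:420],(666,600),interpolation=2))
E
```

```text
19.35 [0.598 0.088 0.195] [ -9.02  -44.014] 78.63057460850995 [-0.108  0.318 -0.54 ] [-0.01   0.041 -0.014] 1.0006703948821651 [  8.291  22.703 -26.363  84.134  10.192  75.494 -41.669]
```

View pics/w15.png

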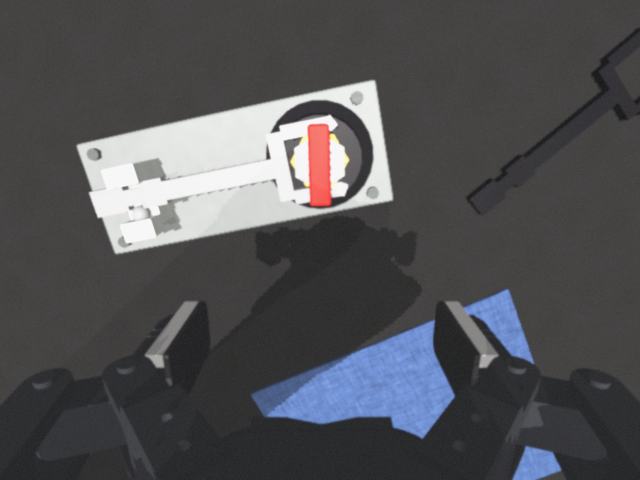

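View pics/w15c.png

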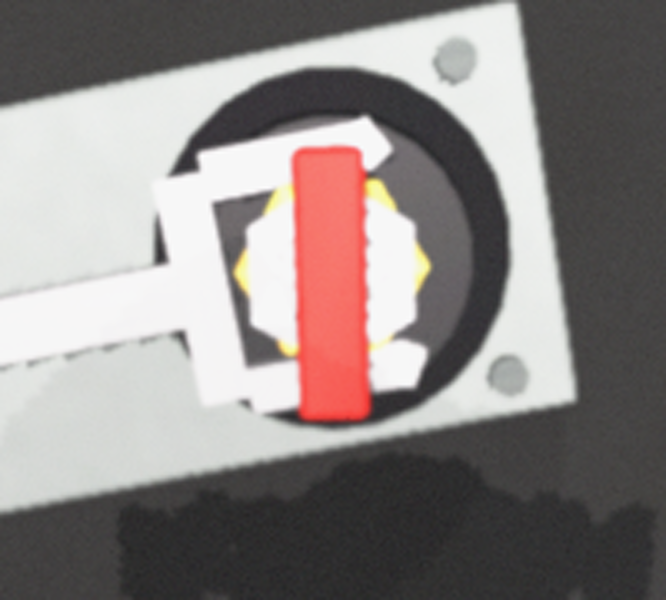

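Run:
```python
from h import *
np.set_printoptions(precision=2,suppress=True)
c=calibration('wrist'); im=cv2.imread('pics/w15.png')
hsv=cv2.cvtColor(im,cv2.COLOR_BGR2HSV)
m=(((hsv[...,0]<8)|(hsv[...,0]>172))&(hsv[...,1]>110)&(hsv[...,2]>120)).astype(np.uint8); m[260:]=0
ct=max(cv2.findContours(m,cv2.RETR_EXTERNAL,cv2.CHAIN_APPROX_NONE)[0],key=cv2.contourArea)
b=cv2.boxPoints(cv2.minAreaRect(ct)); W=np.array([fx(atz(c,p,.092)) for p in b]); 
print(W.mean(0),[(np.linalg.norm(W[(i+1)%4]-W[i]),np.degrees(np.arctan2(*(W[(i+1)%4]-W[i])[::-1]))) for i in range(4)])
A=lambda p:(np.array(p)+.5)/3.333+[220,80]-.5
def L(p,q,z):
  P,Q=fx(atz(c,A(p),z)),fx(atz(c,A(q),z)); return P,Q,np.degrees(np.arctan2(*(Q-P)[::-1])),np.linalg.norm(Q-P)
print('nut',L((233,272),(432,266),.058)); print('arm',L((200,155),(365,117),.052),'neck',L((0,298),(165,263),.052)); print('plate',L((0,105),(518,2),.012),L((0,515),(577,400),.012))
```

```text
[-0.9  -0.25] [(np.float64(13.584863899073678), np.float64(-10.435524178161378)), (np.float64(51.466539934703064), np.float64(-100.0125723307929)), (np.float64(14.390449893973997), np.float64(169.6224431499052)), (np.float64(51.48145654984541), np.float64(79.09073508787557))]
nut (array([-22.17,   3.56]), array([20.06, -3.55]), np.float64(-9.560745937913266), np.float64(42.824244463606654))
arm (array([-24.32,  28.76]), array([11.91, 29.5 ]), np.float64(1.1723556778303432), np.float64(36.23326791415454)) neck (array([-74.69,   7.74]), array([-36.99,   7.92]), np.float64(0.27019979924149), np.float64(37.69844625715177))
plate (array([-73.59,  50.24]), array([53.49, 48.71]), np.float64(-0.6917062633029987), np.float64(127.08746413966875)) (array([-101.28,  -50.18]), array([ 53.17, -49.39]), np.float64(0.29331147720261574), np.float64(154.4421173656833))
```

Wing measures about 10° past square, brass nut 9.6–10.4° (under 15°), spanner straight and still home. I'll leave that as it is, turn back and regrip the spanner.

Request:
{"name": "move_arm", "arguments": {
  "increments": [1,0.3,-0.5,0,-0.06,1,0.6,-1,0,-0.17,1,1,-1.8,0,-0.28,1,1.4,-2.5,0,-0.39,1,1.8,-3.3,0,-0.5,1,2.2,-4,0,-0.61,1,2.6,-4.7,0,-0.72,1,3,-5.4,0,-0.83,1,3.35,-6.05,0,-0.94,1,3.35,-6.05,0,-1.05,1,3.35,-6.05,0,-1.16,1,3.35,-6.05,0,-1.27,1,3.35,-6.05,0,-1.38,1,3.35,-6.05,0,-1.49,1,3.35,-6.05,0,-1.6,1,3.35,-6.05,0,-1.7,1,3.35,-6.05,0,-1.77,1,3.35,-6.05,0,-1.77,1,3.35,-6.05,0,-1.77]
}}

```text
time_s: 20.98
eef_pos: [0.5546, 0.143, 0.1939]
tool_rot: [[-0.98, 0.199, -0.002], [0.199, 0.98, 0.001], [0.003, 0.0, -1.0]]
wrist_force: [0.3, -0.2, -0.7]
gripper_width: 0.998
```

```bash
python3 st.py
python3 - <<'E'
from h import *
im,c=snap('wrist','w16.png')
spn(c,im,[190,210,230,250,270,290],290,350,.052)
E
```

```text
20.9833 [0.555 0.143 0.194] [-62.673   1.035] 180.0006565218915 [ 0.277 -0.187 -0.671] [ 0.019 -0.019  0.014] 0.9982844334539096 [ 17.328  22.828 -45.586  88.594  16.519  75.698  48.406]
190 290 349 [0.53176449 0.14482921]
210 290 349 [0.54675017 0.14178839]
230 290 349 [0.56218319 0.13865651]
250 312 331 [0.57840362 0.13695972]
270 290 349 [0.59452005 0.13209335]
290 290 349 [0.61149528 0.12864755]
```

View pics/w16.png

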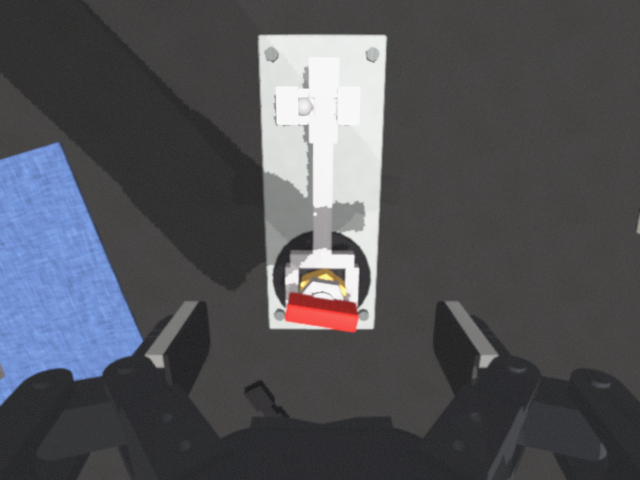

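Request:
{"name": "move_arm", "arguments": {
  "increments": [1,0,0,1,0,1,0,0,3,0,1,0,0,6,0,1,0,0,9,0,1,0,0,11.5,0,1,0,0,13.5,0,1,0,0,14.8,0,1,0,0,15.3,0,1,0,0,15.3,0,1,0,0,15.3,0,-1,0,0,15.3,0,-1,0,0,15.3,0,-1,0,0,15.3,0,-1,0,0,15.3,0,-1,0,0,15.3,0,-1,0,0,15.3,0,-1,0,0,15.3,0]
}}

```text
time_s: 22.45
eef_pos: [0.5556, 0.1429, 0.0429]
tool_rot: [[-0.98, 0.197, 0.001], [0.197, 0.98, 0.001], [-0.001, 0.001, -1.0]]
wrist_force: [-0.1, 0.8, 3.8]
gripper_width: 0.142
```

```bash
python3 st.py
python3 - <<'E'
from h import *
im,c=snap('wrist','w17.png')
E
```

```text
22.45 [0.556 0.143 0.043] [-61.692   1.145] 180.0803180060672 [-0.1    0.847  3.842] [ 0.271  0.067 -0.062] 0.14225545458782668 [ 14.291  31.461 -41.653  98.1    23.706  59.512  43.198]
```

View pics/w17.png

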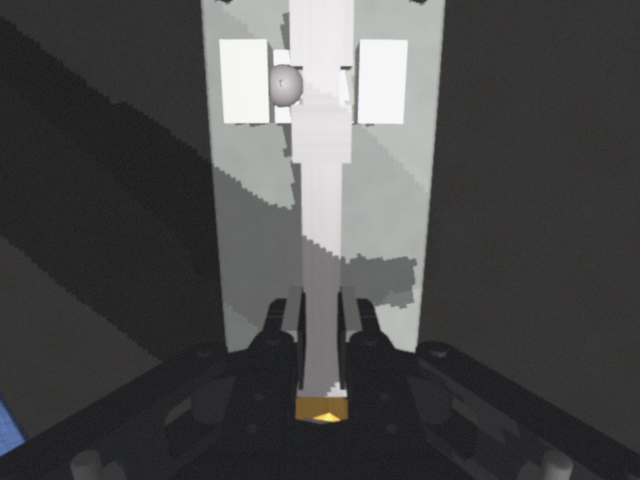

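Request:
{"name": "move_arm", "arguments": {
  "increments": [-1,0,0,-0.1,0,-1,0.3,0,-0.12,0,-1,0.7,0,-0.12,0,-1,1.2,0,-0.12,0,-1,1.7,0,-0.12,0,-1,2.2,0,-0.12,0,-1,2.8,0,-0.12,0,-1,3.4,0,-0.12,0,-1,4,0,-0.12,0,-1,4.6,0,-0.12,0,-1,5.1,0,-0.12,0,-1,5.2,0,-0.12,0,-1,5.2,0,-0.12,0]
}}

```text
time_s: 23.58
eef_pos: [0.5032, 0.1527, 0.0434]
tool_rot: [[-0.98, 0.197, -0.001], [0.197, 0.98, -0.0], [0.001, -0.0, -1.0]]
wrist_force: [-0.8, 2.9, -2.4]
gripper_width: 0.14
```

```bash
python3 st.py
python3 - <<'E'
from h import *
im,c=snap('wrist','w18.png')
im,c=snap('side','s18.png'); cv2.imwrite('pics/s18c.png',cv2.resize(im[150:260,220:360,::-1],(764,600),interpolation=2))
E
```

```text
23.5833 [0.503 0.153 0.043] [-114.952    0.403] 180.10681747718894 [-0.762  2.851 -2.45 ] [ 0.665  0.081 -0.094] 0.14036867960956328 [ 15.185  26.57  -43.681 105.239  21.618  56.891  41.103]
```

View pics/w18.png

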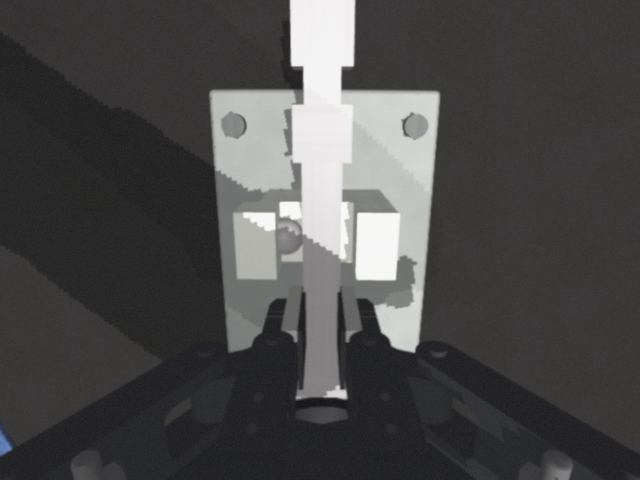

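View pics/s18c.png

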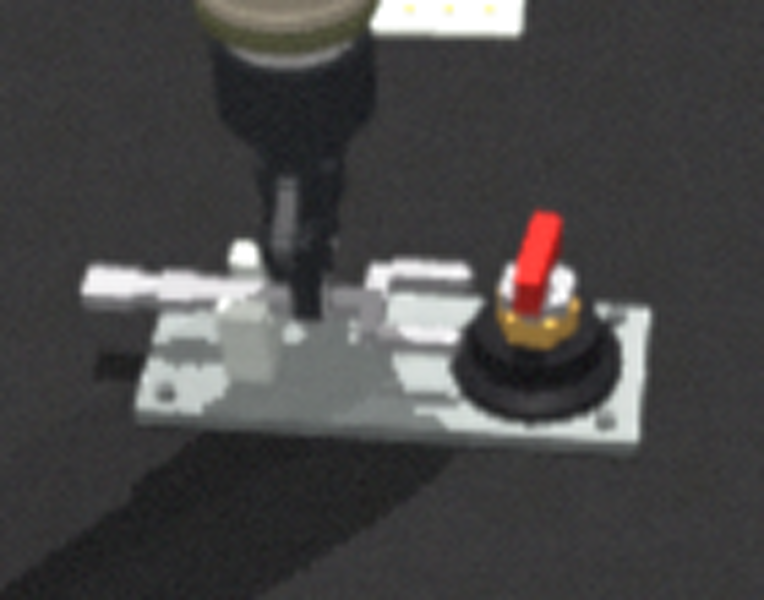

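Request:
{"name": "move_arm", "arguments": {
  "increments": [-1,0,0,-1,0,-1,0,0,-3,0,-1,0,0,-5.5,0,-1,0,0,-7.5,0,-1,-0.5,-1,-8.5,0,-1,-2,-3.5,-8.5,-0.03,-1,-3.7,-6.5,-8.5,-0.06,-1,-5.4,-9.5,-8.5,-0.09,-1,-7.1,-12.5,-8.5,-0.12,-1,-8.9,-15.5,-8.5,-0.15,-1,-10.6,-18.5,-8.5,-0.18,-1,-12.3,-21.5,-8.5,-0.21,-1,-13.8,-24.2,-8.5,-0.24,-1,-14.7,-25.6,-8.5,-0.268,-1,-14.9,-26,-8.5,-0.268,-1,-14.9,-26,-8.5,-0.268,-1,-14.9,-26,-8.5,-0.268]
}}

```text
time_s: 25.1
eef_pos: [0.5987, -0.1312, 0.1287]
tool_rot: [[-0.998, -0.069, -0.001], [-0.069, 0.998, 0.001], [0.001, 0.001, -1.0]]
wrist_force: [-0.1, -0.4, -1.5]
gripper_width: 0.139
```

```bash
python3 st.py
python3 - <<'E'
from h import *
im,c=snap('wrist','w19.png')
E
```

```text
25.1 [ 0.599 -0.131  0.129] [  34.98  -258.956] -164.60685369625526 [-0.143 -0.398 -1.451] [ 0.019 -0.025 -0.005] 0.13908761594989238 [ 39.348  30.228 -41.685  87.081  20.744  70.668  88.558]
```

View pics/w19.png

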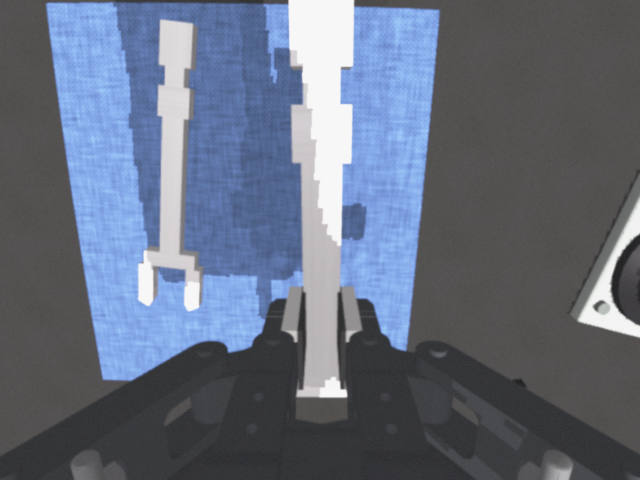

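Over the original spot, well clear of the small spanner. Lower to the mat (TCP about 0.0055), release, rise.

Request:
{"name": "move_arm", "arguments": {
  "increments": [-1,0,0,1,0,-1,0,0,3,0,-1,0,0,6,0,-1,0,0,8.5,0,-1,0,0,10.5,0,-1,0,0,11.6,0,-1,0,0,12.1,0,-1,0,0,12.3,0,-1,0,0,12.35,0,-1,0,0,12.35,0]
}}

```text
time_s: 25.98
eef_pos: [0.6, -0.1316, 0.0063]
tool_rot: [[-0.998, -0.069, 0.002], [-0.069, 0.998, -0.0], [-0.002, -0.0, -1.0]]
wrist_force: [0.3, -0.1, -2.8]
gripper_width: 0.138
```

Request:
{"name": "move_arm", "arguments": {
  "increments": [1,0,0,0,0,1,0,0,0,0,1,0,0,0,0,1,0,0,0,0,1,0,0,0,0,1,0,0,0,0,1,0,0,-0.5,0,1,0,0,-2,0,1,0,0,-5,0,1,0,0,-9,0,1,0,0,-13,0,1,0,0,-17,0,1,0,0,-20,0,1,0,0,-21,0,1,0,0,-21,0]
}}

```text
time_s: 27.23
eef_pos: [0.6007, -0.1316, 0.2191]
tool_rot: [[-0.998, -0.069, 0.006], [-0.069, 0.998, -0.001], [-0.006, -0.002, -1.0]]
wrist_force: [-0.5, -0.6, 0.4]
gripper_width: 1.004
```

```bash
python3 st.py
python3 - <<'E'
from h import *
im,c=snap('wrist','w20.png')
im,c=snap('side','s20.png')
im,c=snap('scene','c20.png'); cv2.imwrite('pics/c20c.png',cv2.resize(im[160:260,260:400,::-1],(764,546),interpolation=2))
E
```

```text
27.2333 [ 0.601 -0.132  0.219] [  37.03  -258.903] -164.57611348531907 [-0.482 -0.591  0.388] [0.069 0.023 0.034] 1.003625665690574 [ 39.856  26.472 -43.183  80.151  18.125  80.03   90.667]
```

View pics/w20.png

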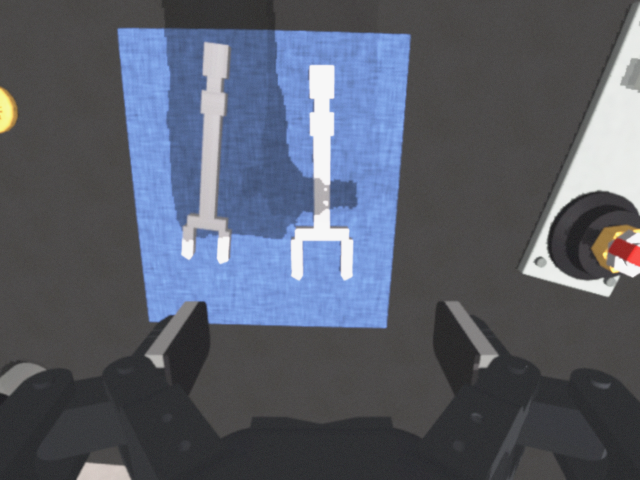

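View pics/s20.png

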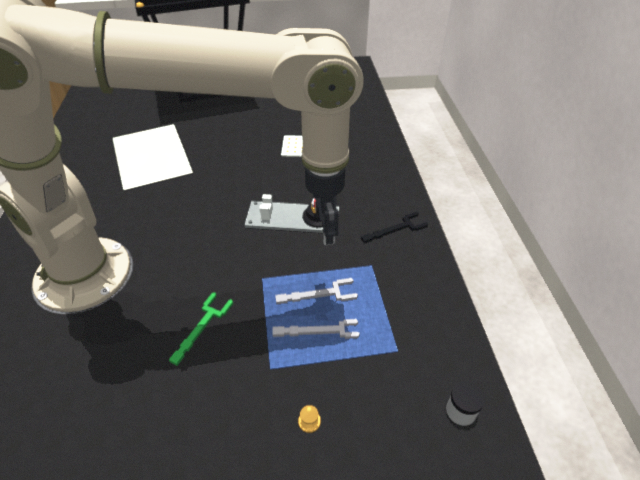

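View pics/c20c.png

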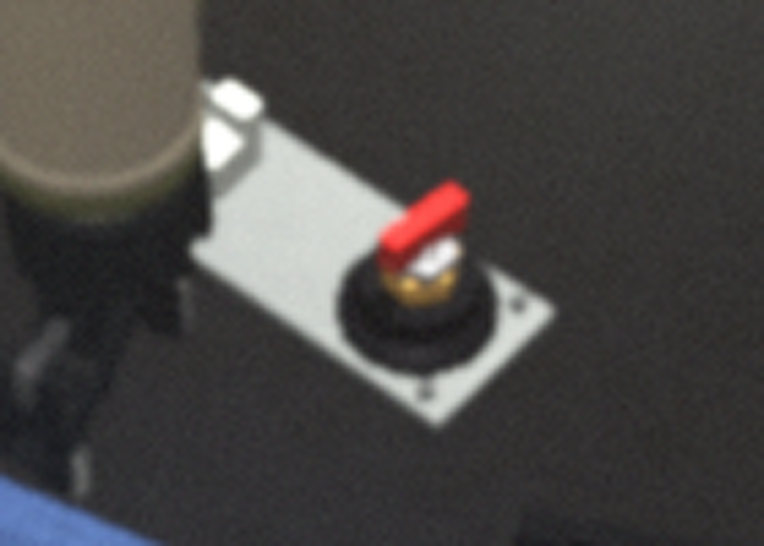

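Spanner lies flat on the mat, and the other things are unmoved. One last view of the nut.

Request:
{"name": "move_arm", "arguments": {
  "increments": [1,-0.5,1.5,0,0,1,-1.5,4.5,0,0,1,-2.5,8,0,0,1,-3.5,11.5,0,0,1,-4.5,15,0,0,1,-5.5,18.5,0,0,1,-6.5,21.5,0,0,1,-7,23,0,0,1,-7,23.5,0,0,1,-7,23.5,0,0,1,-7,23.5,0,0]
}}

```text
time_s: 28.3
eef_pos: [0.6522, 0.1062, 0.2135]
tool_rot: [[-0.998, -0.069, -0.002], [-0.069, 0.998, -0.001], [0.002, -0.001, -1.0]]
wrist_force: [-0.1, -0.3, -0.2]
gripper_width: 1.002
```

```bash
python3 st.py
python3 - <<'E'
from h import *
np.set_printoptions(precision=2,suppress=True)
im,c=snap('wrist','w21.png');im=im[:,:,::-1].copy()
p=proj(c,[[.6158,.1295,.075]])[0]; print(p); u,v=p.astype(int); u0,v0=max(u-65,0),max(v-60,0)
print(u0,v0); cv2.imwrite('pics/w21c.png',cv2.resize(im[v0:v0+120,u0:u0+130],(650,600),interpolation=2))
hsv=cv2.cvtColor(im,cv2.COLOR_BGR2HSV)
m=(((hsv[...,0]<8)|(hsv[...,0]>172))&(hsv[...,1]>110)&(hsv[...,2]>120)).astype(np.uint8); m[260:]=0
ct=max(cv2.findContours(m,cv2.RETR_EXTERNAL,cv2.CHAIN_APPROX_NONE)[0],key=cv2.contourArea)
b=cv2.boxPoints(cv2.minAreaRect(ct)); W=np.array([fx(atz(c,p,.092)) for p in b]); 
print(W.mean(0),[(np.linalg.norm(W[(i+1)%4]-W[i]),np.degrees(np.arctan2(*(W[(i+1)%4]-W[i])[::-1]))) for i in range(4)])
E
```

```text
28.3 [0.652 0.106 0.214] [ 40.282 -15.607] -164.61498344877418 [-0.129 -0.333 -0.246] [ 0.003 -0.06  -0.015] 1.0024282776210045 [ 15.485  33.419 -44.073  71.92   22.688  83.413  67.675]
[358.91 175.19]
293 115
[-0.79 -0.82] [(np.float64(15.230080278462816), np.float64(172.43968676382087)), (np.float64(52.08533552946475), np.float64(83.01984845940831)), (np.float64(15.581321316115108), np.float64(-4.7159998077029694)), (np.float64(52.85620654697644), np.float64(-97.34855748194964))]
```

View pics/w21c.png

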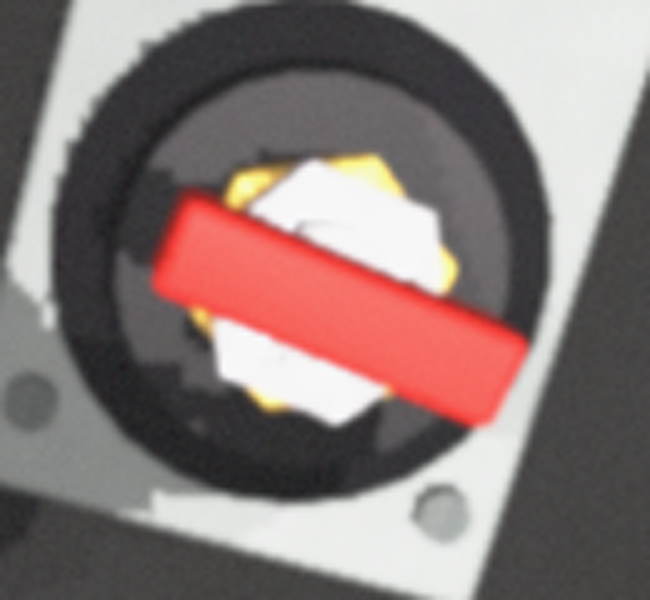

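Run:
```python
from h import *
np.set_printoptions(precision=2,suppress=True)
c=calibration('wrist')
V=[(232,182),(380,155),(458,268),(267,410),(193,315)]
W=[fx(atz(c,(np.array(p)+.5)/5+[293,115]-.5,.058)) for p in V]
for w in W: print(w,np.linalg.norm(w),np.degrees(np.arctan2(w[1],w[0]))%60)
cc=(W[0]+W[1]+W[3]+W[2]*0)/1
print('opp',W[1]-W[3],np.degrees(np.arctan2(*(W[1]-W[3])[::-1])), W[2]-W[4],np.degrees(np.arctan2(*(W[2]-W[4])[::-1])))
```

```text
[-11.18 -18.57] 21.679880530289473 58.9438538851164
[-21.06   2.  ] 21.15163890128905 54.5741993711726
[-7.95 18.69] 20.310901618053876 53.053453966654246
[21.24 -3.49] 21.52562151792605 50.658177560794364
[  9.93 -18.8 ] 21.259442690002583 57.858471305986264
opp [-42.3    5.49] 172.59902365264128 [-17.89  37.48] 115.51081457597022
```

```bash
python3 -c "
from cell import *
print(hand_in())"
```

```text
the job is handed in; nothing more can be done
None
```

The lantern mount's jam nut is locked and the job is handed in at about 28 s of the 67 s allowed; `hand_in` gave no verdict.

**What I did:** I slid the large spanner (the wider-jawed one on the mat) through the guide onto the brass nut until the ball sat in its tail notch. I let go, then turned the red wing clockwise by about 77° at the gripper. After that I pulled the spanner off and laid it back at its old place on the mat.

**Tightness:** the torque about the wing's axis rose from about 0.1 to 0.53 N·m, well above the 0.25 N·m drag, so the jam nut was against its stop.

**Last checks:**
- **Nut and wing:** the wing ended about 7° past the fixture's y axis. The brass nut measured about 6° round (individual corner readings 4.5–7.4°), so the two agree to within about 1°.
- **Everything else:** the large spanner is flat on the mat and clear of the small one. The small spanner, finial and LED board look unmoved. The arm stands clear, touching nothing.

**Check that disagreed:** straight after tightening, the wing and brass nut read about 10°. That is more than the spanner's stated slack of about 6–7°, though under the 15° limit. They settled back to these values when the spanner came off.

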